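# Scan a batch of welded brackets into the finished crate

### The arm

A 7-joint arm with a two-finger parallel gripper is mounted at the origin on the work surface. World frame = base frame: x ahead of the robot, y to its left, z up, the work surface at z = 0. Lengths are in m, angles in rad, forces in N, time in s.
With the tool pointing down it reaches from about 0.4 to 0.875 m from the base axis. Payload 6.5 kg.
Tool frame: the origin (TCP) lies on the front face of the gripper's body, between the roots of the fingers; the fingertips stand 73 mm ahead of it and the grasp point (between the pads) lies 54 mm ahead of it; z points along the fingers, x is the direction in which the jaws open and shut, and the axes are right-handed (so a half turn about z gives the same grasp; the last joint's range is limited). The gripper opens to 85 mm and grips with 20 to 120 N. Pads are 22 mm wide; open, the fingers measure 114 mm over their backs; the gripper's body (76 mm by 85 mm) begins 54 mm behind the grasp point. The pads swing forward as they close: fully open they stand 13 mm farther back than shut.
Start: joints at [-1.262, 0.536, -0.004, 1.538, 0.003, 1.067, -0.071], TCP at [0.238, 0.605, 0.304] pointing down, gripper open.
Joint ranges: [-2.7, 2.7], [-0.37, 2.16], [-1.27, 1.26], [0.24, 2.4], [-1.31, 4.45], [0.19, 1.91], [-2.76, 2.76]. Speed limits (rad/s): [2.39, 2.39, 3.14, 3.14, 3.14, 3.14, 3.14].

### API

Orientations are given as a unit quaternion [w, x, y, z].
In Python, from workcell import * gives the robot as it stands. The module is installed in compiled form; this text tells all that it offers.
- The arm moves only by the tool drive_tool, never from a script. Its argument "commands" is a list of rows, each a list of 4 numbers: the shift along the tool's x, y, z in mm, then the turn about the tool's z in rad. A call has exactly 10 rows; each row is the pose to reach, as a shift and turn from the pose commanded when the call began, along the tool's axes at that moment; what a row does not reach only later rows make up. A row lasts 1/8 s, in which the tool goes at most 62.5 mm and 10.7 degrees, less where a joint would pass 70% of its speed; a pose out of reach is approached as far as the arm can. A call with a gripper value outside its range is refused whole. "claw" is the gripper's target within -1 to 1 (fully open at 1, half-way at 0, shut at -1), set as the call begins (left out, the last holds). The fingers move at their own pace and stop on an object; "newtons" is the grip in N (left out, the last holds). Time passes only in rows, so rows that repeat a pose let the fingers close, or fill a call up. It gives the time, the measured TCP pose, the force and the opening at its end, in the units of the state.
- observe(): the state, without advancing time (a new reading comes with each control period).
- read_camera(name): name is "side" or "top"; returns a dict with "color" (384x512x3 uint8, red, green, blue), "mtx" (3x3 intrinsics, pixels), "R" (3x3) and "t" (3): a world point X has camera coordinates R X + t. Camera axes: x right, y down, z forward; pixel columns grow to the right and rows downward; lengths in m; the calibration is good to about 2 mm. A picture is of the moment at which its call begins. There is no depth.
- hand_in(): hands the job in, once; it reports no verdict.
Trained networks look in the newest picture that a camera, given by its name, has taken for a name from the list of things; names that differ only in an ending like _2 or _b are one class to them, and where a whole thing is asked for, a point or a joint stands for the part that bears it (a point fixed in the world has none). Each returns a list of dicts, best first, with "p" (0 to 1); they miss things now and then, are a little off and sometimes report something else, mostly with a low value. They report only what shows in the picture. A call takes as long as a camera call. They do not tell look-alikes from the thing itself.
- boxes_of(camera, name): "rect" ([centre column, centre row, width, height] in pixels, round what is visible of it).
The state is a dict: "time": time; "joints": joint angles; "qvel": joint speeds; "tau": joint torques, N m; "tool_pos": TCP position; "eef_rot": TCP orientation; "ft_force": force on the tool from outside, world axes, zero at the start; "ft_torque": the same for the moment, N m; "finger_gap": finger opening in m.
Only numpy, scipy, OpenCV 4.12 (cv2) and the standard library are available. Lean on these libraries where they do the work, as an engineer would, in place of code of your own. Each camera call takes 0.05 s, during which the arm holds its last target. There are 200 camera calls.

### The job

Book the welded brackets in: slide the scanner rest's transport lock fully open, take the scanner, and read the code label of every bracket present, from the smallest bracket to the largest, holding the window about 10 cm away, facing the label squarely with the beam on it, steady for two seconds each. Lay the scanner back in its rest the way it lay (nowhere else), slide the lock fully shut over it, and have every bracket standing on its base on the floor of the orange crate. Leave the spray can and the oil bottle where they stand.

Things in the scene. Friction and masses are not known exactly. Their poses are not given: they have to be found in the camera images.
- bracket1: smallest of 4 welded steel brackets (2 or 3 present): base 66 (x) x 46 (y) x 6 mm; upright block at its rear, x -33.0 to -13.0, 26 wide, top at 44 mm (lift by its width here); from its top a 45 deg brace, 26 wide, slopes down to the front (+x) and bears the label. Origin: centre of underside, z up. 0.16 kg. Starts at the right, front to +y
- bracket1_label (a point): centre of bracket1's white striped code label (24 x 20 mm) on the sloping brace, 6 mm in x and 25.0 mm in z from the bracket's origin; its z axis points straight out of the label (forward and up at 45 degrees), its y axis is the bracket's y
- bracket2: second of 4 welded steel brackets (2 or 3 present): base 73 (x) x 54 (y) x 6 mm; upright block at its rear, x -36.5 to -16.5, 34 wide, top at 51 mm (lift by its width here); from its top a 45 deg brace, 34 wide, slopes down to the front (+x) and bears the label. Origin: centre of underside, z up. 0.24 kg. Starts at the right, front to +y
- bracket2_label (a point): centre of bracket2's white striped code label (24 x 20 mm) on the sloping brace, 6 mm in x and 28.5 mm in z from the bracket's origin; its z axis points straight out of the label (forward and up at 45 degrees), its y axis is the bracket's y
- bracket3: third of 4 welded steel brackets (2 or 3 present): base 80 (x) x 62 (y) x 6 mm; upright block at its rear, x -40.0 to -20.0, 42 wide, top at 58 mm (lift by its width here); from its top a 45 deg brace, 42 wide, slopes down to the front (+x) and bears the label. Origin: centre of underside, z up. 0.33 kg. Starts at the right, front to +y
- bracket3_label (a point): centre of bracket3's white striped code label (24 x 20 mm) on the sloping brace, 6 mm in x and 32.0 mm in z from the bracket's origin; its z axis points straight out of the label (forward and up at 45 degrees), its y axis is the bracket's y
- bracket4: largest of 4 welded steel brackets (2 or 3 present): base 87 (x) x 70 (y) x 6 mm; upright block at its rear, x -43.5 to -23.5, 50 wide, top at 65 mm (lift by its width here); from its top a 45 deg brace, 50 wide, slopes down to the front (+x) and bears the label. Origin: centre of underside, z up. 0.43 kg. Starts at the right, front to +y
- bracket4_label (a point): centre of bracket4's white striped code label (24 x 20 mm) on the sloping brace, 6 mm in x and 35.5 mm in z from the bracket's origin; its z axis points straight out of the label (forward and up at 45 degrees), its y axis is the bracket's y
- scanner: grey hand scanner in its rest: level handle 160 long (own x -85 to +75 mm) x 34 wide x 30 mm high; black head at the front bent 45 degrees down, reaching 42 mm below the origin and to x = 112 mm. Origin: mid-height and mid-width of the handle at the dark grip zone (grip here across the width; near the centre of mass); x to the head, z up. 0.26 kg
- scanner_window (a point): centre of the reading window on the end face of the scanner's head, 100 mm in x and -30 mm in z from the scanner's origin; its x axis is the reading beam, pointing out of the window, 45 degrees down from the handle's x axis; y is the scanner's y
- rest: fixed rest: base 190 (x -138 to +52) x 110 x 10 mm, two saddles (centres x = -40 and +35, 16 mm thick, seat 32 mm high, side cheeks to 48 mm, 42 mm between them; fingers fit between the saddles). Origin: underside, below the scanner's place: scanner's x along the rest's x, its origin 47 mm above the rest's. Transport lock at the rear (-x) end
- lock (a joint): transport lock, m: 0 = shut (a steel tongue, underside 67 mm high, lies over the handle's tail, whose top is 62 mm high), 0.045 = fully open at its end stop (tongue clear, moved to the rest's +y side). Slides along the rest's y with about 2 N of friction and stays where it is left
- lock_grip (a point): grip point of the lock: 115 mm behind the rest's origin (rest's -x), 95 mm above the bench, on an upright post 18 x 18 mm with its top at 110 mm; the tongue (top at 75 mm) runs from the post towards the scanner. Moves with the lock along the rest's y
- crate: fixed orange open crate, 320 (x) x 200 (y) x 50 mm high outside, walls and floor 5 mm. Origin: centre of the underside, z up
- crate_in (a point): centre of the crate's inner floor, 5 mm above the bench; same axes as the crate
- spraycan: grey spray can, 60 diameter x 170 mm, beyond the crate; leave alone. Origin: underside centre
- oiler: white oil bottle, 52 diameter x 130 mm, beyond the crate; leave alone. Origin: underside centre
Things that resemble listed ones, but are neither listed nor needed, are in the scene too. Leave any yellow look-alike of the rest alone.

How it is judged:
By the outcome, as a careful person would: the job done as asked, in the order asked, and still so for the second after the job is handed in, with the robot touching nothing.
Of bracket1, bracket2, bracket3, bracket4 only 2 to 3 are there at a start; the rules pass over those that are not, and their reading is None.
At some moment in a run one of bracket1, bracket2, bracket3, bracket4 may be knocked a few centimetres aside while the robot is not near it.
It also fails if it takes over 210 s, if anything falls off the work surface, if the arm or the gripper's body presses on something with over 40 N, if the wrist force passes 120 N, or if a joint passes its speed limit or range.

## Working session

There is one attempt and no reset: what is moved stays moved. The work goes in short steps, Python scripts to look and compute and a tool call to move; the robot and the scene stay as the last step left them, time stands still between calls to the robot, and variables do not carry over. Pictures are saved under pics/ and viewed, about 12 in all and at most 16, crops included, and the job is handed in when it is done.

Besides the shell and the picture viewer there is one more tool, called after "Emit:" by a JSON object that holds its "op" and its "data", one argument or row to a line. drive_tool: Moves the arm, as the interface text tells. Its arguments: {"type":"object","properties":{"commands":{"type":"array"},"claw":{"type":"number"},"newtons":{"type":"number"}},"required":["commands"]}

```bash
mkdir -p pics
cat > h.py <<'E'
from workcell import *
import numpy as np, cv2
from scipy.spatial.transform import Rotation as Rn
def snap(cam,fn=None,crop=None,scale=1):
    c=read_camera(cam); im=c["color"][:,:,::-1].copy()
    if crop: x0,y0,x1,y1=crop; im=im[y0:y1,x0:x1]
    if fn: cv2.imwrite("pics/"+fn,cv2.resize(im,None,fx=scale,fy=scale,interpolation=cv2.INTER_CUBIC))
    return c
def proj(c,X):
    p=c["mtx"]@(c["R"]@np.array(X,float)+c["t"]); return p[:2]/p[2]
def unproj(c,uv,z):
    d=c["R"].T@np.linalg.inv(c["mtx"])@np.array([uv[0],uv[1],1.]); o=-c["R"].T@c["t"]
    return o+d*(z-o[2])/d[2]
E
python3 - <<'E'
from h import *
for cam in ["side","top"]:
    c=snap(cam,cam+"0.png",None,1.5); print(cam,-c["R"].T@c["t"],c["R"].tolist(),c["mtx"].tolist())
    for n in ["bracket1","bracket2","bracket3","bracket4","bracket1_label","scanner","rest","lock","crate","spraycan","oiler"]:
        print(n,[(round(b["p"],2),np.round(b["rect"]).tolist(),np.round(unproj(c,b["rect"][:2],0.03),3).tolist()[:2]) for b in boxes_of(cam,n)[:4]])
s=observe();print(s)
E
```

```text
side [-0.17522855 -0.84799346  0.84740125] [[0.7961049831187197, -0.6050533199549338, -0.011284319432528394], [-0.37094371406712096, -0.4731701879802216, -0.7990686667620323], [0.4781397461492121, 0.6403283948243078, -0.601133870227001]] [[443.64479298787995, 0.0, 260.6643811418385], [0.0, 443.64479298787995, 197.27156619323472], [0.0, 0.0, 1.0]]
bracket1 [(0.69, [379.0, 246.0, 40.0, 31.0], [0.593, -0.343]), (0.61, [332.0, 272.0, 30.0, 25.0], [0.428, -0.334]), (0.53, [337.0, 211.0, 25.0, 19.0], [0.612, -0.17])]
bracket2 [(0.69, [379.0, 246.0, 40.0, 31.0], [0.593, -0.343]), (0.61, [332.0, 272.0, 30.0, 25.0], [0.428, -0.334]), (0.53, [337.0, 211.0, 25.0, 19.0], [0.612, -0.17])]
bracket3 [(0.69, [379.0, 246.0, 40.0, 31.0], [0.593, -0.343]), (0.61, [332.0, 272.0, 30.0, 25.0], [0.428, -0.334]), (0.53, [337.0, 211.0, 25.0, 19.0], [0.612, -0.17])]
bracket4 [(0.69, [379.0, 246.0, 40.0, 31.0], [0.593, -0.343]), (0.61, [332.0, 272.0, 30.0, 25.0], [0.428, -0.334]), (0.53, [337.0, 211.0, 25.0, 19.0], [0.612, -0.17])]
bracket1_label [(0.82, [336.0, 214.0, 24.0, 18.0], [0.598, -0.178])]
scanner [(
[... 2040 characters left out ...]
758, -0.041])]
{'time': 1.2, 'joints': array([-1.26218749,  0.53637409, -0.00445938,  1.53788591,  0.00258127,
        1.06730413, -0.07118009]), 'qvel': array([-0.00136272,  0.00141581, -0.0011547 , -0.00094959,  0.001631  ,
       -0.00092149,  0.00091977]), 'tau': array([-1.50131195e-04, -5.83337402e+01,  1.04780462e+00, -2.59448147e+01,
        1.23648674e-02,  1.76268455e-03, -1.56943292e-05]), 'tool_pos': array([0.23792197, 0.60488837, 0.30391163]), 'eef_rot': array([-1.76441319e-05,  8.26439066e-01,  5.63026171e-01,  7.91865866e-06]), 'ft_force': array([0.37227922, 0.06726396, 0.42921753]), 'ft_torque': array([ 0.02393302, -0.00045212,  0.00566818]), 'finger_gap': 0.08538941333893786}
```

View pics/side0.png

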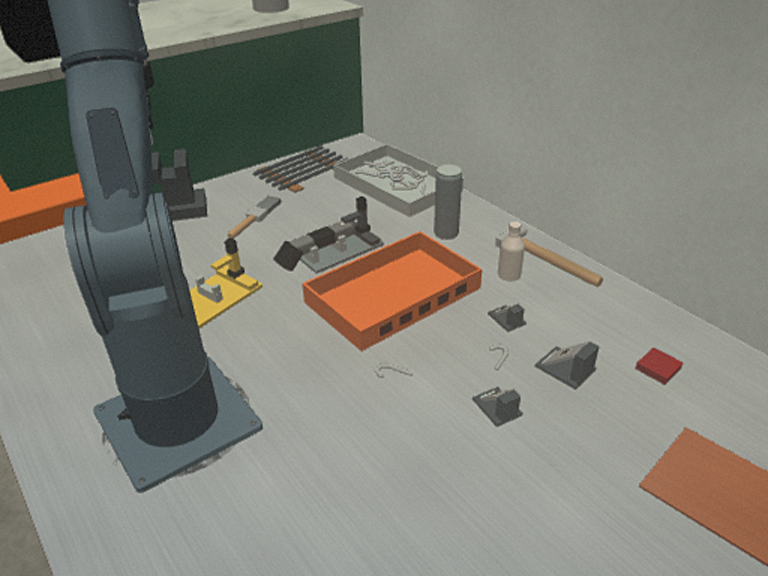

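View pics/top0.png

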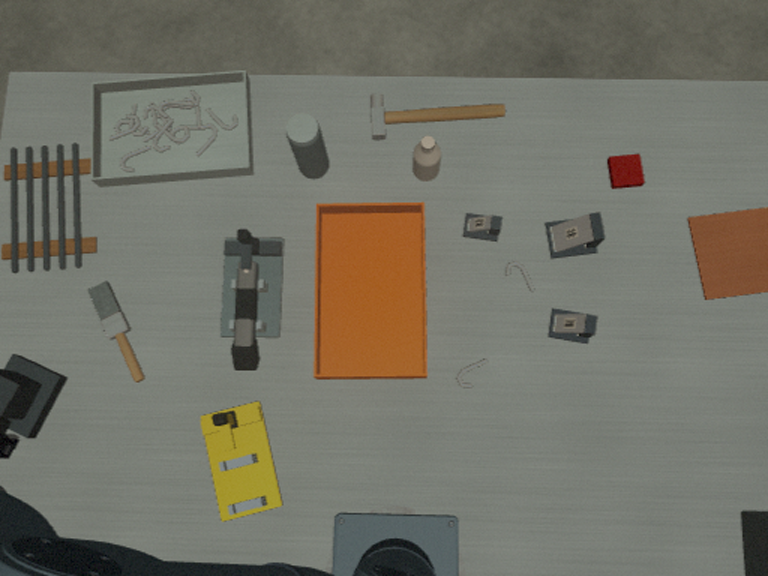

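```bash
cat > fit.py <<'E'
from h import *
from scipy.optimize import minimize
def box(x0,x1,y0,y1,z0,z1): return np.array([[x,y,z] for x in(x0,x1) for y in(y0,y1) for z in(z0,z1)])/1000
def br(k):
    L=[66,73,80,87][k-1];W=[46,54,62,70][k-1];w=[26,34,42,50][k-1];H=[44,51,58,65][k-1];lz=[25,28.5,32,35.5][k-1]
    s=6+lz  # label plane x+z=s
    pr=np.array([[x,y,z] for y in(-w/2,w/2) for x,z in((-L/2,0),(-L/2,H),(-L/2+20,H),(s-H,H),(min(s-6,L/2),6))])/1000
    return [box(-L/2,L/2,-W/2,W/2,0,6),pr]
hd=np.array([[x,y,z] for y in(-17,17) for x,z in((112,-18),(88,-42),(60,-14),(75,15),(80,15))])/1000+[0,0,.047]
SC=[box(-85,75,-17,17,32,62),hd]
def world(p,P):
    c,s=np.cos(p[2]),np.sin(p[2]); return P@np.array([[c,-s,0],[s,c,0],[0,0,1]]).T+[p[0],p[1],p[3] if len(p)>3 else 0]
def sil(c,parts,p,S,off):
    m=np.zeros((int(S*off[3]),int(S*off[2])),np.uint8)
    for P in parts:
        q=np.array([(proj(c,X)-off[:2])*S for X in world(p,P)],np.float32)
        h=cv2.convexHull(q); cv2.fillConvexPoly(m,np.round(h*16).astype(np.int32),255,shift=4)
    return m>0
def mask(c,rect,S,pad=8,thr=22):
    x0,y0=int(rect[0]-rect[2]/2-pad),int(rect[1]-rect[3]/2-pad); w,h=int(rect[2]+2*pad),int(rect[3]+2*pad)
    im=c["color"][y0:y0+h,x0:x0+w].astype(np.float32)
    bd=np.concatenate([im[0],im[-1],im[:,0],im[:,-1]]); bg=np.median(bd,0)
    d=cv2.resize(np.abs(im-bg).max(2),None,fx=S,fy=S,interpolation=cv2.INTER_CUBIC)
    m=(d>thr).astype(np.uint8); cs,_=cv2.findContours(m,cv2.RETR_EXTERNAL,cv2.CHAIN_APPROX_NONE)
    cs=max(cs,key=cv2.contourArea); o=np.zeros_like(m); cv2.drawContours(o,[cs],-1,1,-1)
    return o>0,(x0,y0,w,h)
def fit(views,parts,p0,S=6,thr=22):
    ms=[(c,)+mask(c,r,S,thr=thr) for c,r in views]
    def cost(p):
        return sum(1-(lambda a:(a&m).sum()/(a|m).sum())(sil(c,parts,p,S,off)) for c,m,off in ms)
    best=min((minimize(cost,[p0[0],p0[1],p0[2]+d],method="Nelder-Mead",options=dict(initial_simplex=[[p0[0]+a,p0[1]+b,p0[2]+d+e] for a,b,e in((0,0,0),(.015,0,0),(0,.015,0),(0,0,.2))],xatol=2e-4,fatol=1e-4)) for d in(-.25,0,.25)),key=lambda r:r.fun)
    return best.x,best.fun
def brackets(cs,ks=(1,2,3,4),cams=("side","top")):
    out=[]
    bt={n:[b["rect"] for b in boxes_of(n,"bracket2") if b["p"]>.45] for n in cams}
    for rt in bt["top"]:
        X=unproj(cs["top"],rt[:2],.025)
        v=[(cs["top"],rt)]
        near=[r for r in bt.get("side",[]) if np.hypot(*(proj(cs["side"],X)-r[:2]))<15] if "side" in bt else []
        if near: v.append((cs["side"],near[0]))
        for k in ks:
            p,f=fit(v,br(k),[X[0],X[1],np.pi/2]); out.append((k,p,f/len(v),len(v)))
            print(k,np.round(p,4),round(f/len(v),3),len(v))
    return out
E
python3 - <<'E'
from fit import *
cs={n:snap(n) for n in("side","top")}
brackets(cs)
im=cs["top"]["color"][:,:,::-1]
a=cv2.resize(im[120:240,295:415],None,fx=5,fy=5,interpolation=cv2.INTER_CUBIC)
b=cv2.resize(im[140:260,140:200],None,fx=3.3,fy=5,interpolation=cv2.INTER_CUBIC)
cv2.imwrite("pics/c1.png",np.hstack([a,b]))
E
```

```text
1 [ 0.6209 -0.3334  1.9245] 0.519 1
2 [ 0.6171 -0.3254  1.8948] 0.367 1
3 [ 0.6154 -0.3229  1.7377] 0.195 1
4 [ 0.6176 -0.319   1.7201] 0.033 1
1 [ 0.4487 -0.3143  1.5567] 0.231 2
2 [ 0.4492 -0.3131  1.4203] 0.035 2
3 [ 0.4485 -0.313   1.2667] 0.177 2
4 [ 0.4489 -0.3124  1.0197] 0.306 2
1 [ 0.635  -0.1509  1.4419] 0.046 2
2 [ 0.6347 -0.1507  1.2761] 0.189 2
3 [ 0.6342 -0.1503  1.075 ] 0.33 2
4 [ 0.633  -0.1541  0.8477] 0.435 2
```

View pics/c1.png

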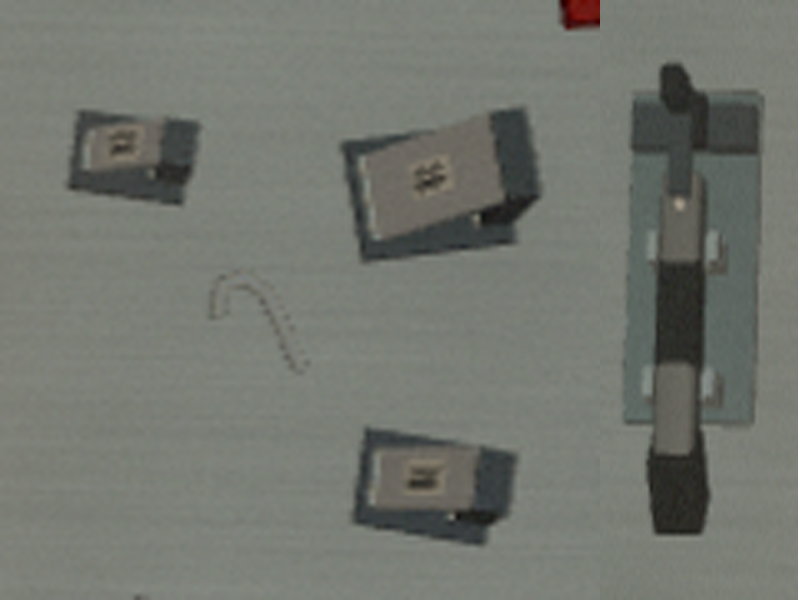

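```bash
cat >> h.py <<'E'
def go(x,y,z,yaw,off=0.054):
    """grasp point target (world, m) and jaw yaw -> shift in tool axes mm, turn rad, from measured pose"""
    s=observe(); w=s["eef_rot"]; R=Rn.from_quat([w[1],w[2],w[3],w[0]]).as_matrix()
    cur=np.arctan2(R[1,0],R[0,0]); d=(yaw-cur+np.pi/2)%np.pi-np.pi/2
    sh=R.T@(np.array([x,y,z+off])-s["tool_pos"])*1000
    print("t",round(s["time"],1),"pos",np.round(s["tool_pos"],4),"yaw",round(np.degrees(cur),1),"j7",np.round(s["joints"],2),"F",np.round(s["ft_force"],1),"gap",round(s["finger_gap"],4)," -> shift",np.round(sh,1),"turn",round(-d,3),"other",round(-(d-np.sign(d)*np.pi),3))
E
python3 - <<'E'
from fit import *
from scipy.optimize import least_squares
c=snap("top"); s=snap("side","c2.png",(160,100,290,200),6)
uv=[(140+(u-600)/3.3-.35,140+v/5-.4) for u,v in((632,92),(763,93),(625,423),(753,424))]
W=np.array([unproj(c,q,.010)[:2] for q in uv]); print(W.round(4))
M=np.array([[-138,-55],[-138,55],[52,-55],[52,55]])/1000
def f(p):
    cc,ss=np.cos(p[2]),np.sin(p[2]); return ((M@np.array([[cc,-ss],[ss,cc]]).T+p[:2])-W).ravel()
r=least_squares(f,[.5,.28,np.pi]); print(r.x,np.abs(r.fun).max())
p=r.x
# post & tongue check
X=lambda a,b,z:np.array([p[0]+np.cos(p[2])*a-np.sin(p[2])*b,p[1]+np.sin(p[2])*a+np.cos(p[2])*b,z])
print("post",X(-.115,0,.11),"scanner",X(0,0,.047))
for q in [(-.115,0,.11),(-.085,0,.062),(.112,0,.03)]: print(proj(c,X(*q)),proj(s,X(*q)))
im=cv2.imread("pics/c2.png")
for q in [(-.138,-.055,.01),(-.138,.055,.01),(.052,-.055,.01),(.052,.055,.01),(-.115,0,.11),(0,0,.062),(.112,0,.029)]:
    u=(proj(s,X(*q))-[160,100]+.5)*6; cv2.circle(im,tuple(int(a) for a in u),3,(0,0,255),-1)
cv2.imwrite("pics/c2.png",im)
E
```

```text
[[0.6045 0.3368]
 [0.6062 0.2238]
 [0.4149 0.3295]
 [0.4167 0.222 ]]
[0.46760323 0.27707271 3.16350194] 0.0017537963531969458
post [0.58257564 0.27959207 0.11      ] scanner [0.46760323 0.27707271 0.047     ]
[161.00868318 155.82834057] [240.15064632 131.81023518]
[164.50505983 171.52973775] [233.73754464 146.73661323]
[164.0454188 245.3785189] [185.6957344 174.5608153]
```

View pics/c2.png

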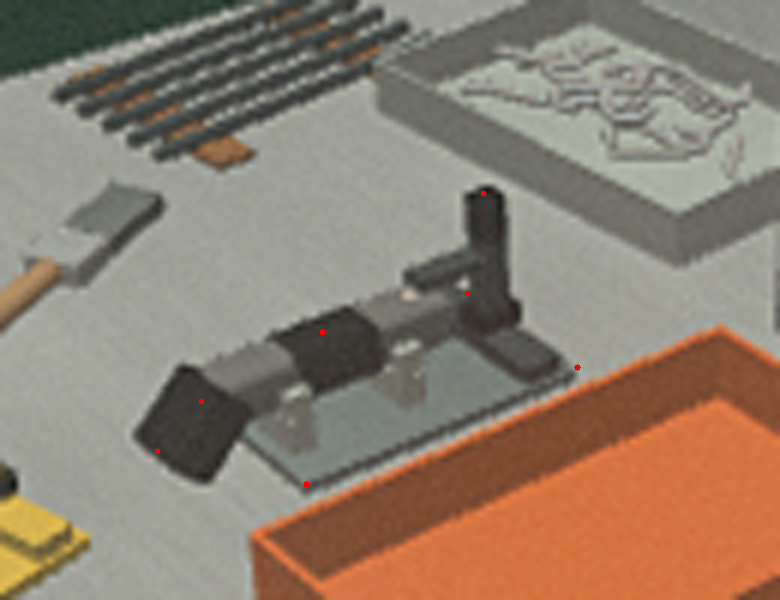

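```bash
python3 -c "
from h import *
go(.5826,.2796,.18,np.radians(91.25))"
```

```text
t 1.5 pos [0.238  0.6049 0.3039] yaw 68.5 j7 [-1.26  0.54 -0.    1.54  0.    1.07 -0.07] F [ 0.3  1.  -0.1] gap 0.0853  -> shift [-176.5  439.7   69.9] turn -0.397 other 2.745
```

Emit:
{"op": "drive_tool", "data": {
  "commands": [
    [-10,25,5,-0.03],
    [-30,75,15,-0.08],
    [-55,135,20,-0.13],
    [-80,195,30,-0.2],
    [-105,260,40,-0.25],
    [-130,320,50,-0.3],
    [-155,380,60,-0.35],
    [-170,425,67,-0.397],
    [-176.5,439.7,70,-0.397],
    [-176.5,439.7,70,-0.397]
  ],
  "claw": 0.2
}}

```text
time: 2.75
tool_pos: [0.5833, 0.2782, 0.2335]
eef_rot: [0.0, 0.7, 0.714, -0.0]
ft_force: [-0.5, -0.0, 0.9]
finger_gap: 0.0512
```

```bash
python3 -c "
from h import *
go(.5826,.2796,.099,np.radians(91.25))
s=snap('side'); t=snap('top')
a=cv2.resize(s['color'][90:190,170:290,::-1],None,fx=5,fy=5);b=cv2.resize(t['color'][120:220,120:160+40,::-1],None,fx=2.5*1,fy=5)
cv2.imwrite('pics/c3.png',np.hstack([a,b]))"
```

```text
t 2.8 pos [0.5833 0.2782 0.2335] yaw 91.1 j7 [-0.51  0.61 -0.01  1.61  0.01  0.93  1.07] F [-0.5 -0.   0.9] gap 0.0512  -> shift [ 1.5 -0.6 80.5] turn -0.003 other 3.139
```

View pics/c3.png

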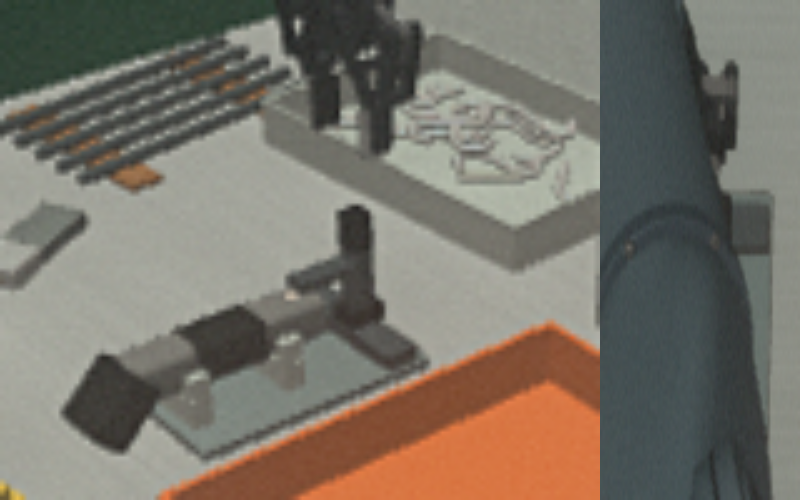

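Emit:
{"op": "drive_tool", "data": {
  "commands": [
    [1,0,15,0],
    [1.5,0,30,0],
    [1.5,-0.5,45,0],
    [1.5,-0.5,60,0],
    [1.5,-0.5,72,0],
    [1.5,-0.5,78,0],
    [1.5,-0.5,80,0],
    [1.5,-0.5,80,0],
    [1.5,-0.5,80,0],
    [1.5,-0.5,80,0]
  ]
}}

```text
time: 4.1
tool_pos: [0.5822, 0.2813, 0.1543]
eef_rot: [0.0, 0.699, 0.715, 0.0]
ft_force: [-0.5, -0.1, 0.3]
finger_gap: 0.0515
```

Emit:
{"op": "drive_tool", "data": {
  "commands": [
    [0,0,0,0],
    [0,0,0,0],
    [0,0,0,0],
    [0,0,0,0],
    [0,0,0,0],
    [0,0,0,0],
    [0,0,0,0],
    [0,0,0,0],
    [0,0,0,0],
    [0,0,0,0]
  ],
  "claw": -1,
  "newtons": 40
}}

```text
time: 5.35
tool_pos: [0.5821, 0.2798, 0.1542]
eef_rot: [0.0, 0.7, 0.714, -0.001]
ft_force: [-1.7, -4.3, 5.7]
finger_gap: 0.017
```

Emit:
{"op": "drive_tool", "data": {
  "commands": [
    [-3,0,0,0],
    [-8,0,0,0],
    [-14,0,0,0],
    [-20,0,0,0],
    [-26,0,0,0],
    [-32,0,0,0],
    [-37,0,0,0],
    [-40,0,0,0],
    [-42,0,0,0],
    [-42,0,0,0]
  ]
}}

```text
time: 6.6
tool_pos: [0.5827, 0.2387, 0.1542]
eef_rot: [-0.0, 0.699, 0.715, -0.0]
ft_force: [-3.8, 1.6, 7.1]
finger_gap: 0.0172
```

Emit:
{"op": "drive_tool", "data": {
  "commands": [
    [-1,0,0,0],
    [-1.5,0,0,0],
    [-2,0,0,0],
    [-2.5,0,0,0],
    [-3,0,0,0],
    [-3.5,0,0,0],
    [-4,0,0,0],
    [-4,0,0,0],
    [-4,0,0,0],
    [-4,0,0,0]
  ]
}}

```text
time: 7.85
tool_pos: [0.5827, 0.235, 0.1542]
eef_rot: [-0.0, 0.699, 0.715, -0.0]
ft_force: [-3.6, 2.4, 5.2]
finger_gap: 0.0174
```

Emit:
{"op": "drive_tool", "data": {
  "commands": [
    [-0.5,0,0,0],
    [-1,0,0,0],
    [-1.5,0,0,0],
    [-2,0,0,0],
    [-2,0,0,0],
    [-2,0,0,0],
    [-2,0,0,0],
    [-2,0,0,0],
    [-2,0,0,0],
    [-2,0,0,0]
  ]
}}

```text
time: 9.1
tool_pos: [0.5827, 0.2344, 0.1542]
eef_rot: [-0.001, 0.699, 0.715, 0.001]
ft_force: [-2.1, 5.5, 4.3]
finger_gap: 0.0175
```

Emit:
{"op": "drive_tool", "data": {
  "commands": [
    [-0.5,0,0,0],
    [-1,0,0,0],
    [-1.5,0,0,0],
    [-2,0,0,0],
    [-2.5,0,0,0],
    [-3,0,0,0],
    [-3,0,0,0],
    [-3,0,0,0],
    [-3,0,0,0],
    [-3,0,0,0]
  ]
}}

```text
time: 10.35
tool_pos: [0.5827, 0.234, 0.1542]
eef_rot: [-0.002, 0.698, 0.716, 0.002]
ft_force: [-1.1, 11.4, 1.7]
finger_gap: 0.0174
```

Emit:
{"op": "drive_tool", "data": {
  "commands": [
    [-3,0,0,0],
    [-3,0,0,0],
    [-2,0,0,0],
    [0,0,0,0],
    [0,0,0,0],
    [0,0,-20,0],
    [0,0,-45,0],
    [0,0,-70,0],
    [0,0,-80,0],
    [0,0,-80,0]
  ],
  "claw": 0.3
}}

```text
time: 11.6
tool_pos: [0.5835, 0.2303, 0.235]
eef_rot: [0.0, 0.699, 0.715, 0.001]
ft_force: [-0.6, 1.4, -0.3]
finger_gap: 0.0553
```

```bash
python3 -c "
from h import *
go(.4676,.2771,.16,np.radians(91.25))"
```

```text
t 11.6 pos [0.5835 0.2303 0.235 ] yaw 91.3 j7 [-0.44  0.57 -0.02  1.66  0.01  0.91  1.14] F [-0.6  1.4 -0.3] gap 0.0553  -> shift [  49.4 -114.9   20.8] turn 0.0 other -3.141
```

Emit:
{"op": "drive_tool", "data": {
  "commands": [
    [5,-12,2,0],
    [12,-30,6,0],
    [22,-52,10,0],
    [32,-75,14,0],
    [42,-98,18,0],
    [49.5,-115,21,0],
    [49.5,-115,21,0],
    [49.5,-115,21,0],
    [49.5,-115,21,0],
    [49.5,-115,21,0]
  ],
  "claw": 0.6
}}

```text
time: 12.85
tool_pos: [0.4677, 0.2768, 0.213]
eef_rot: [0.0, 0.7, 0.715, 0.0]
ft_force: [0.3, 0.1, -0.1]
finger_gap: 0.0684
```

```bash
python3 -c "
from h import *
go(.4676,.2771,.047,np.radians(91.25))
s=snap('side','c4.png',(160,80,290,200),5)"
```

```text
t 12.8 pos [0.4677 0.2768 0.213 ] yaw 91.2 j7 [-0.59  0.48 -0.04  1.89  0.02  0.77  0.95] F [ 0.3  0.1 -0.1] gap 0.0684  -> shift [ 3.00e-01 -1.00e-01  1.12e+02] turn -0.001 other 3.141
```

View pics/c4.png

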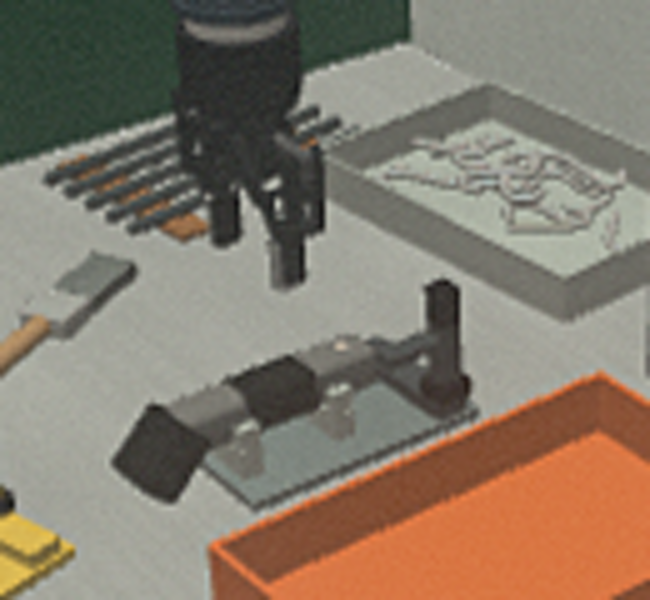

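Emit:
{"op": "drive_tool", "data": {
  "commands": [
    [0,0,0,0.16],
    [0,0,0,0.32],
    [0,0,0,0.48],
    [0,0,0,0.64],
    [0,0,0,0.8],
    [0,0,0,0.96],
    [0,0,0,1.12],
    [0,0,0,1.28],
    [0,0,0,1.44],
    [0,0,0,1.6]
  ]
}}

```text
time: 14.15
tool_pos: [0.4672, 0.2771, 0.213]
eef_rot: [-0.0, 1.0, -0.006, 0.0]
ft_force: [-0.2, 0.1, -0.7]
finger_gap: 0.0683
```

Emit:
{"op": "drive_tool", "data": {
  "commands": [
    [0,0,0,0.16],
    [0,0,0,0.32],
    [0,0,0,0.48],
    [0,0,0,0.64],
    [0,0,0,0.8],
    [0,0,0,0.96],
    [0,0,0,1.12],
    [0,0,0,1.28],
    [0,0,0,1.44],
    [0,0,0,1.541]
  ]
}}

```text
time: 15.4
tool_pos: [0.4672, 0.2772, 0.2129]
eef_rot: [-0.0, 0.714, -0.7, 0.0]
ft_force: [0.2, -0.2, -0.1]
finger_gap: 0.0685
```

```bash
python3 -c "
from h import *
go(.4676,.2771,.047,np.radians(91.25))"
```

```text
t 15.4 pos [0.4672 0.2772 0.2129] yaw -88.9 j7 [-1.18  0.59  0.76  1.93 -0.54  0.84 -1.68] F [ 0.2 -0.2 -0.1] gap 0.0685  -> shift [ 1.000e-01 -4.000e-01  1.119e+02] turn -0.003 other 3.139
```

Emit:
{"op": "drive_tool", "data": {
  "commands": [
    [0,0,10,0],
    [0,0,25,0],
    [0,0,42,0],
    [0,0,60,0],
    [0,-0.4,78,0],
    [0,-0.4,94,0],
    [0,-0.4,105,0],
    [0,-0.4,110,0],
    [0,-0.4,112,0],
    [0,-0.4,112,0]
  ]
}}

```text
time: 16.65
tool_pos: [0.4677, 0.2772, 0.1012]
eef_rot: [-0.0, 0.715, -0.699, 0.0]
ft_force: [-0.7, -0.6, -0.7]
finger_gap: 0.0685
```

Emit:
{"op": "drive_tool", "data": {
  "commands": [
    [0,0,0,0],
    [0,0,0,0],
    [0,0,0,0],
    [0,0,0,0],
    [0,0,0,0],
    [0,0,0,0],
    [0,0,0,0],
    [0,0,0,0],
    [0,0,0,0],
    [0,0,0,0]
  ],
  "claw": -1,
  "newtons": 50
}}

```text
time: 17.9
tool_pos: [0.4676, 0.2774, 0.1014]
eef_rot: [-0.0, 0.715, -0.699, -0.0]
ft_force: [-1.1, -0.3, 5.6]
finger_gap: 0.033
```

Emit:
{"op": "drive_tool", "data": {
  "commands": [
    [0,0,-4,0],
    [0,0,-10,0],
    [0,0,-20,0],
    [0,0,-32,0],
    [0,0,-46,0],
    [0,0,-60,0],
    [0,0,-74,0],
    [0,0,-86,0],
    [0,0,-96,0],
    [0,0,-100,0]
  ]
}}

```text
time: 19.15
tool_pos: [0.4676, 0.2772, 0.2015]
eef_rot: [-0.0, 0.715, -0.699, 0.0]
ft_force: [-0.8, 0.2, -3.3]
finger_gap: 0.0331
```

```bash
python3 -c "
from fit import *
def tgt(k,p,d=.1):
    lz=[.025,.0285,.032,.0355][k-1]; f=np.array([np.cos(p[2]),np.sin(p[2])])
    o=np.array(p[:2])+f*(.006+d*.7071+.1); z=lz+d*.7071+.03
    return o[0],o[1],z,p[2]-np.pi/2
cs={'side':snap('side'),'top':snap('top')}
for k,p in ((1,(.635,-.1509,1.4419)),(2,(.4492,-.3131,1.4203)),(4,(.6176,-.319,1.7201))):
    print(k,np.round(tgt(k,p),4)); go(*tgt(k,p))
for n in cs: print(n,[np.round(b['rect']).tolist() for b in boxes_of(n,'bracket1')], [np.round(b['rect']).tolist() for b in boxes_of(n,'scanner')])
cv2.imwrite('pics/c5.png',cs['side']['color'][80:300,140:420,::-1].repeat(2,0).repeat(2,1))
"
```

```text
1 [ 0.6577  0.0243  0.1257 -0.1289]
t 19.2 pos [0.4675 0.2772 0.2012] yaw -88.7 j7 [-1.17  0.61  0.74  1.93 -0.56  0.81 -1.67] F [ 0.1 -0.9 -3.6] gap 0.0333  -> shift [ 257.2 -184.4   21.4] turn -1.419 other 1.723
2 [ 0.4757 -0.1384  0.1292 -0.1505]
t 19.2 pos [0.4675 0.2772 0.2012] yaw -88.7 j7 [-1.17  0.61  0.74  1.93 -0.56  0.81 -1.67] F [ 0.1 -0.9 -3.6] gap 0.0333  -> shift [415.7   1.3  17.8] turn -1.397 other 1.744
4 [ 0.5913 -0.1443  0.1362  0.1493]
t 19.2 pos [0.4675 0.2772 0.2012] yaw -88.7 j7 [-1.17  0.61  0.74  1.93 -0.56  0.81 -1.67] F [ 0.1 -0.9 -3.6] gap 0.0333  -> shift [ 424.2 -114.1   10.9] turn 1.444 other -1.697
side [[379.0, 245.0, 43.0, 33.0], [331.0, 273.0, 30.0, 23.0], [339.0, 211.0, 24.0, 16.0]] []
top [[383.0, 157.0, 39.0, 24.0], [321.0, 153.0, 26.0, 21.0], [384.0, 219.0, 35.0, 26.0]] [[155.0, 203.0, 19.0, 79.0]]
```

View pics/c5.png

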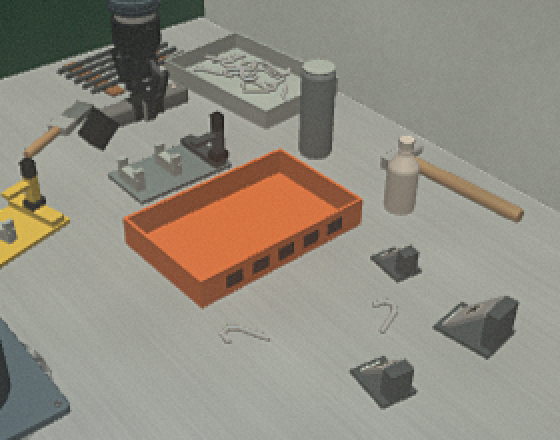

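```bash
python3 -c "
from h import *
s=snap('side'); t=snap('top')
print('can base',unproj(s,(299.5,156),0.0),'can top',unproj(t,(201,86),.17),'oiler',unproj(s,(340,184),0),unproj(t,(285,96),.13))
u=[(316,204),(425,204),(426,378),(315,378)]
print([unproj(t,(a/1.5,b/1.5),.05).round(3) for a,b in u])"
```

```text
can base [0.75975959 0.16573952 0.        ] can top [0.75261969 0.17420994 0.17      ] oiler [ 0.74876264 -0.04881693  0.        ] [ 0.7464583  -0.04223001  0.13      ]
[array([0.66, 0.16, 0.05]), array([ 0.663, -0.041,  0.05 ]), array([ 0.344, -0.048,  0.05 ]), array([0.339, 0.147, 0.05 ])]
```

Emit:
{"op": "drive_tool", "data": {
  "commands": [
    [8,-6,-15,-0.05],
    [26,-18,-30,-0.15],
    [52,-37,-35,-0.3],
    [83,-59,-35,-0.47],
    [116,-83,-35,-0.65],
    [149,-107,-35,-0.83],
    [180,-129,-30,-1.0],
    [211,-151,-25,-1.17],
    [240,-172,-10,-1.32],
    [257,-184,0,-1.419]
  ]
}}

```text
time: 20.8
tool_pos: [0.6577, 0.0217, 0.1999]
eef_rot: [0.001, 0.998, -0.064, -0.0]
ft_force: [-0.8, 0.6, -2.6]
finger_gap: 0.0333
```

```bash
cat >> fit.py <<'E'
def tgt(k,p,d=.1):
    lz=[.025,.0285,.032,.0355][k-1]; f=np.array([np.cos(p[2]),np.sin(p[2])])
    o=np.array(p[:2])+f*(.006+d*.7071+.1); z=lz+d*.7071+.03
    return o[0],o[1],z,p[2]-np.pi/2
E
python3 -c "
from fit import *
go(*tgt(1,(.635,-.1509,1.4419)))
cs={'side':snap('side'),'top':snap('top')}
for n in cs: print(n,[np.round(b['rect']).tolist() for b in boxes_of(n,'bracket1')])"
```

```text
t 20.8 pos [0.6577 0.0217 0.1999] yaw -7.3 j7 [-0.35  0.69  0.38  1.61 -0.3   0.9   0.01] F [-0.8  0.6 -2.6] gap 0.0333  -> shift [-0.3 -2.6 20.2] turn 0.001 other -3.14
side [[379.0, 246.0, 40.0, 29.0], [340.0, 212.0, 26.0, 18.0], [332.0, 273.0, 32.0, 26.0], [309.0, 155.0, 46.0, 39.0]]
top [[384.0, 219.0, 34.0, 27.0], [382.0, 156.0, 38.0, 30.0], [166.0, 171.0, 31.0, 36.0], [206.0, 98.0, 26.0, 41.0]]
```

Emit:
{"op": "drive_tool", "data": {
  "commands": [
    [0,-1,5,0],
    [0,-2,10,0],
    [0,-2.6,15,0],
    [0,-2.6,18,0],
    [0,-2.6,20,0],
    [0,-2.6,20,0],
    [0,-2.6,20,0],
    [0,-2.6,20,0],
    [0,-2.6,20,0],
    [0,-2.6,20,0]
  ]
}}

```text
time: 22.25
tool_pos: [0.6576, 0.0269, 0.181]
eef_rot: [-0.0, 0.998, -0.064, 0.0]
ft_force: [0.1, 0.2, -3.1]
finger_gap: 0.0334
```

Emit:
{"op": "drive_tool", "data": {
  "commands": [
    [0,0,0,0],
    [0,0,0,0],
    [0,0,0,0],
    [0,0,0,0],
    [0,0,0,0],
    [0,0,0,0],
    [0,0,0,0],
    [0,0,0,0],
    [0,0,0,0],
    [0,0,0,0]
  ]
}}

```text
time: 23.5
tool_pos: [0.6576, 0.027, 0.1809]
eef_rot: [0.0, 0.998, -0.064, 0.0]
ft_force: [-0.4, -0.1, -3.0]
finger_gap: 0.0332
```

```bash
python3 -c "
from fit import *
go(*tgt(1,(.635,-.1509,1.4419)))
s=snap('side')
s0=s['color'][100:260,250:400,::-1].copy()
im=cv2.resize(s0,None,fx=5,fy=5,interpolation=cv2.INTER_CUBIC)[:600]
p=(.635,-.1509,1.4419); o=observe()['tool_pos']-[0,0,.054]; sp=(o[0],o[1],p[2]+np.pi,o[2]-.047)
for parts,q in((br(1),p),(SC,sp)):
  for P in parts:
    for X in world(q,P): cv2.circle(im,tuple(int(a) for a in (proj(s,X)-[250,100]+.5)*5),2,(0,0,255),-1)
W=world(sp,np.array([[.1,0,.017]]))[0]; L=world(p,np.array([[.006,0,.025]]))[0]; print(W,L,W-L)
cv2.imwrite('pics/c6.png',im)"
```

```text
t 23.5 pos [0.6576 0.027  0.1809] yaw -7.4 j7 [-0.36  0.72  0.37  1.62 -0.32  0.87  0.01] F [-0.4 -0.1 -3. ] gap 0.0332  -> shift [0.4 2.6 1.2] turn -0.0 other 3.142
[ 0.64476023 -0.07224769  0.09691347] [ 0.63577124 -0.14494977  0.025     ] [0.008989   0.07270208 0.07191347]
```

View pics/c6.png

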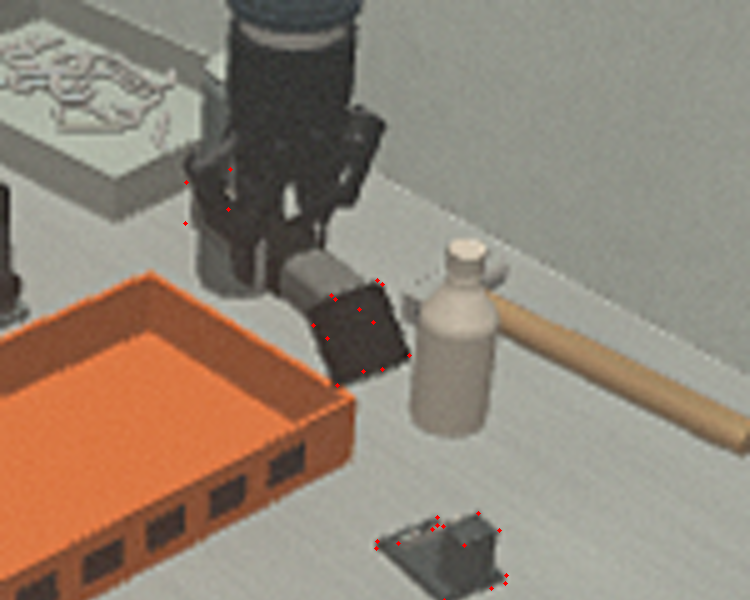

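Emit:
{"op": "drive_tool", "data": {
  "commands": [
    [0.4,1.3,0.6,0],
    [0.4,2.6,1.2,0],
    [0.4,2.6,1.2,0],
    [0.4,2.6,1.2,0],
    [0.4,2.6,1.2,0],
    [0.4,2.6,1.2,0],
    [0.4,2.6,1.2,0],
    [0.4,2.6,1.2,0],
    [0.4,2.6,1.2,0],
    [0.4,2.6,1.2,0]
  ]
}}

```text
time: 24.8
tool_pos: [0.6577, 0.0243, 0.1797]
eef_rot: [-0.0, 0.998, -0.064, -0.0]
ft_force: [-0.1, -0.2, -3.4]
finger_gap: 0.0335
```

Emit:
{"op": "drive_tool", "data": {
  "commands": [
    [0,0,0,0],
    [0,0,0,0],
    [0,0,0,0],
    [0,0,0,0],
    [0,0,0,0],
    [0,0,0,0],
    [0,0,0,0],
    [0,0,0,0],
    [0,0,0,0],
    [0,0,0,0]
  ]
}}

```text
time: 26.05
tool_pos: [0.6577, 0.0243, 0.1797]
eef_rot: [-0.0, 0.998, -0.064, -0.0]
ft_force: [-0.8, -0.6, -3.0]
finger_gap: 0.0337
```

Emit:
{"op": "drive_tool", "data": {
  "commands": [
    [0,0,0,0],
    [0,0,0,0],
    [0,0,0,0],
    [0,0,0,0],
    [0,0,0,0],
    [0,0,0,0],
    [0,0,0,0],
    [0,0,0,0],
    [0,0,0,0],
    [0,0,0,0]
  ]
}}

```text
time: 27.3
tool_pos: [0.6577, 0.0243, 0.1797]
eef_rot: [0.0, 0.998, -0.064, 0.0]
ft_force: [-0.6, -0.0, -2.4]
finger_gap: 0.0334
```

```bash
python3 -c "
from fit import *
go(*tgt(1,(.635,-.1509,1.4419)))
cs={'side':snap('side'),'top':snap('top')}
go(*tgt(2,(.4492,-.3131,1.4203)))
brackets(cs,(2,4))"
```

```text
t 27.3 pos [0.6577 0.0243 0.1797] yaw -7.4 j7 [-0.35  0.72  0.37  1.62 -0.32  0.86  0.01] F [-0.6 -0.  -2.4] gap 0.0334  -> shift [ 0. -0. -0.] turn -0.0 other 3.141
t 27.4 pos [0.6577 0.0243 0.1797] yaw -7.4 j7 [-0.35  0.72  0.37  1.62 -0.32  0.86  0.01] F [-0.1  0.4 -2.6] gap 0.0334  -> shift [-159.5  184.8   -3.5] turn 0.022 other -3.12
2 [ 0.6347 -0.1507  1.2762] 0.184 2
4 [ 0.6383 -0.1494  0.7661] 0.428 2
2 [ 0.6161 -0.3241  1.9085] 0.36 2
4 [ 0.6173 -0.3197  1.7105] 0.035 2
```

Emit:
{"op": "drive_tool", "data": {
  "commands": [
    [-5,6,-5,0],
    [-18,20,-15,0.005],
    [-35,41,-20,0.01],
    [-56,65,-25,0.01],
    [-80,92,-25,0.015],
    [-104,120,-25,0.02],
    [-126,146,-20,0.022],
    [-144,166,-15,0.022],
    [-156,180,-8,0.022],
    [-159.5,185,-3.5,0.022]
  ]
}}

```text
time: 28.75
tool_pos: [0.475, -0.1394, 0.1831]
eef_rot: [-0.0, 0.997, -0.076, -0.0]
ft_force: [0.4, 0.6, -2.1]
finger_gap: 0.0338
```

```bash
python3 -c "
from fit import *
cs={'side':snap('side'),'top':snap('top')}
print([(round(b['p'],2),np.round(b['rect']).tolist()) for n in cs for b in boxes_of(n,'bracket2')])
v=[(cs['side'],[332,272,31,26])]
p,f=fit(v,br(2),[.4492,-.3131,1.42]);print(p,f)
go(*tgt(2,(.4492,-.3131,1.4203)))
"
```

```text
[(0.79, [342.0, 212.0, 24.0, 17.0]), (0.73, [332.0, 274.0, 33.0, 26.0]), (0.69, [379.0, 245.0, 42.0, 29.0]), (0.86, [383.0, 157.0, 41.0, 30.0]), (0.58, [382.0, 217.0, 35.0, 25.0]), (0.45, [316.0, 152.0, 15.0, 19.0])]
[ 0.44836684 -0.31391492  1.42303454] 0.03253584062558179
t 28.9 pos [ 0.4766 -0.138   0.1833] yaw -8.6 j7 [-0.12  0.48  0.39  2.05 -0.29  0.66  0.31] F [ 0.1 -0.  -1.7] gap 0.0336  -> shift [-0.8  0.5  0. ] turn 0.001 other -3.141
```

b2 is unchanged; settle and hold.

Emit:
{"op": "drive_tool", "data": {
  "commands": [
    [-0.8,0.5,0,0],
    [-0.8,0.5,0,0],
    [-0.8,0.5,0,0],
    [-0.8,0.5,0,0],
    [-0.8,0.5,0,0],
    [-0.8,0.5,0,0],
    [-0.8,0.5,0,0],
    [-0.8,0.5,0,0],
    [-0.8,0.5,0,0],
    [-0.8,0.5,0,0]
  ]
}}

```text
time: 30.2
tool_pos: [0.4748, -0.139, 0.1832]
eef_rot: [0.0, 0.997, -0.075, 0.0]
ft_force: [-0.5, -1.3, -2.0]
finger_gap: 0.0332
```

Emit:
{"op": "drive_tool", "data": {
  "commands": [
    [0,0,0,0],
    [0,0,0,0],
    [0,0,0,0],
    [0,0,0,0],
    [0,0,0,0],
    [0,0,0,0],
    [0,0,0,0],
    [0,0,0,0],
    [0,0,0,0],
    [0,0,0,0]
  ]
}}

```text
time: 31.45
tool_pos: [0.4748, -0.139, 0.1832]
eef_rot: [0.0, 0.997, -0.075, 0.0]
ft_force: [-0.1, -0.4, -1.7]
finger_gap: 0.0331
```

Emit:
{"op": "drive_tool", "data": {
  "commands": [
    [0,0,0,0],
    [0,0,0,0],
    [0,0,0,0],
    [0,0,0,0],
    [0,0,0,0],
    [0,0,0,0],
    [0,0,0,0],
    [0,0,0,0],
    [0,0,0,0],
    [0,0,0,0]
  ]
}}

```text
time: 32.7
tool_pos: [0.4748, -0.139, 0.1832]
eef_rot: [-0.0, 0.997, -0.075, 0.0]
ft_force: [0.8, 0.1, -3.4]
finger_gap: 0.0332
```

```bash
python3 -c "
from fit import *
cs={'side':snap('side'),'top':snap('top')}
v=[(cs['side'],[332,272,31,26])]
p,f=fit(v,br(2),[.4492,-.3131,1.42]);print(p,f)
go(*tgt(2,(.4492,-.3131,1.4203)))
v=[(cs['side'],[379,245,42,31]),(cs['top'],[383,157,40,30])]
p,f=fit(v,br(4),[.6173,-.32,1.71]);print(p,f)
go(*tgt(4,p))
"
```

```text
[ 0.44829336 -0.31399003  1.42327489] 0.03291798400595125
t 32.8 pos [ 0.4748 -0.139   0.1832] yaw -8.7 j7 [-0.12  0.48  0.39  2.05 -0.29  0.66  0.31] F [-0.2 -0.6 -2.8] gap 0.0334  -> shift [ 0.8 -0.7 -0. ] turn -0.0 other 3.141
[ 0.61711598 -0.31990543  1.70662599] 0.5070940789854436
t 32.8 pos [ 0.4748 -0.139   0.1832] yaw -8.7 j7 [-0.12  0.48  0.39  2.05 -0.29  0.66  0.31] F [-0.2 -0.6 -2.8] gap 0.0334  -> shift [117.9 -12.1  -7. ] turn -0.287 other 2.855
```

Emit:
{"op": "drive_tool", "data": {
  "commands": [
    [4,0,-5,-0.01],
    [14,-2,-15,-0.035],
    [28,-3,-20,-0.07],
    [44,-5,-20,-0.11],
    [60,-6,-20,-0.15],
    [77,-8,-20,-0.19],
    [92,-10,-16,-0.23],
    [106,-11,-12,-0.26],
    [115,-12,-8,-0.28],
    [118,-12,-7,-0.287]
  ]
}}

```text
time: 34.05
tool_pos: [0.5935, -0.1448, 0.1896]
eef_rot: [-0.0, 0.998, 0.068, -0.0]
ft_force: [-0.6, -0.2, -2.5]
finger_gap: 0.0332
```

```bash
python3 -c "
from fit import *
cs={'side':snap('side'),'top':snap('top')}
print([(round(b['p'],2),np.round(b['rect']).tolist()) for n in cs for b in boxes_of(n,'bracket2')])
p,f=fit([(cs['side'],[379,245,42,31])],br(4),[.6173,-.32,1.71]);print(p,f)
go(*tgt(4,(.6173,-.3195,1.71)))
"
```

```text
[(0.81, [331.0, 273.0, 30.0, 28.0]), (0.75, [340.0, 205.0, 20.0, 14.0]), (0.72, [380.0, 245.0, 43.0, 30.0]), (0.86, [384.0, 157.0, 37.0, 31.0]), (0.77, [383.0, 219.0, 30.0, 29.0])]
[ 0.61642702 -0.32070047  1.71964459] 0.01949726071543667
t 34.2 pos [ 0.5929 -0.145   0.1902] yaw 7.8 j7 [-0.06  0.63  0.31  1.75 -0.25  0.81  0.51] F [-0.9 -0.3 -2.9] gap 0.0332  -> shift [-0.  -0.5  0. ] turn -0.004 other 3.138
```

Emit:
{"op": "drive_tool", "data": {
  "commands": [
    [0,-0.5,0,-0.006],
    [0,-0.5,0,-0.006],
    [0,-0.5,0,-0.006],
    [0,-0.5,0,-0.006],
    [0,-0.5,0,-0.006],
    [0,-0.5,0,-0.006],
    [0,-0.5,0,-0.006],
    [0,-0.5,0,-0.006],
    [0,-0.5,0,-0.006],
    [0,-0.5,0,-0.006]
  ]
}}

```text
time: 35.5
tool_pos: [0.5932, -0.1444, 0.1902]
eef_rot: [0.0, 0.997, 0.071, -0.0]
ft_force: [0.0, -0.0, -2.7]
finger_gap: 0.0335
```

Emit:
{"op": "drive_tool", "data": {
  "commands": [
    [0,0,0,0],
    [0,0,0,0],
    [0,0,0,0],
    [0,0,0,0],
    [0,0,0,0],
    [0,0,0,0],
    [0,0,0,0],
    [0,0,0,0],
    [0,0,0,0],
    [0,0,0,0]
  ]
}}

```text
time: 36.75
tool_pos: [0.5932, -0.1444, 0.1902]
eef_rot: [-0.0, 0.997, 0.071, -0.0]
ft_force: [0.3, -0.1, -2.6]
finger_gap: 0.0333
```

Emit:
{"op": "drive_tool", "data": {
  "commands": [
    [0,0,0,0],
    [0,0,0,0],
    [0,0,0,0],
    [0,0,0,0],
    [0,0,0,0],
    [0,0,0,0],
    [0,0,0,0],
    [0,0,0,0],
    [0,0,0,0],
    [0,0,0,0]
  ]
}}

```text
time: 38.0
tool_pos: [0.5932, -0.1444, 0.1902]
eef_rot: [0.0, 0.997, 0.071, -0.0]
ft_force: [-0.4, 0.8, -3.3]
finger_gap: 0.0334
```

```bash
python3 -c "
from fit import *
cs={'side':snap('side'),'top':snap('top')}
print([(round(b['p'],2),np.round(b['rect']).tolist()) for n in cs for b in boxes_of(n,'bracket2')])
p,f=fit([(cs['side'],[379,245,42,31])],br(4),[.6173,-.32,1.71]);print(p,f)
go(*tgt(4,(.617,-.32,1.714)))
go(.4676,.2772,.19,np.radians(-88.75))
"
```

```text
[(0.64, [333.0, 271.0, 30.0, 23.0]), (0.6, [339.0, 206.0, 25.0, 14.0]), (0.57, [380.0, 244.0, 43.0, 31.0]), (0.76, [381.0, 217.0, 32.0, 25.0]), (0.71, [385.0, 158.0, 34.0, 32.0]), (0.47, [248.0, 181.0, 72.0, 95.0])]
[ 0.61624152 -0.32074834  1.71884256] 0.018839925156461712
t 38.2 pos [ 0.5932 -0.1444  0.1902] yaw 8.1 j7 [-0.06  0.63  0.31  1.75 -0.25  0.81  0.51] F [-0.4  0.2 -1.7] gap 0.0335  -> shift [-1.5  0.5 -0. ] turn -0.001 other 3.14
t 38.2 pos [ 0.5932 -0.1444  0.1902] yaw 8.1 j7 [-0.06  0.63  0.31  1.75 -0.25  0.81  0.51] F [-0.4  0.2 -1.7] gap 0.0335  -> shift [ -64.7 -435.1  -53.8] turn -1.451 other 1.691
```

Emit:
{"op": "drive_tool", "data": {
  "commands": [
    [-2,-12,-12,0.05],
    [-6,-40,-30,0.15],
    [-12,-80,-45,0.3],
    [-20,-130,-53,0.47],
    [-28,-185,-53,0.64],
    [-36,-240,-53,0.81],
    [-45,-300,-53,0.98],
    [-54,-360,-53,1.15],
    [-62,-415,-53,1.32],
    [-65,-435,-54,1.45]
  ]
}}

```text
time: 39.45
tool_pos: [0.4654, 0.2816, 0.244]
eef_rot: [-0.0, 0.794, -0.608, -0.001]
ft_force: [-0.1, 1.0, -2.7]
finger_gap: 0.0331
```

Emit:
{"op": "drive_tool", "data": {
  "commands": [
    [0,0,0,0.08],
    [0,0,0,0.16],
    [0,0,0,0.22],
    [0,0,0,0.241],
    [0,0,0,0.241],
    [0,0,0,0.241],
    [0,0,0,0.241],
    [0,0,0,0.241],
    [0,0,0,0.241],
    [0,0,0,0.241]
  ]
}}

```text
time: 40.7
tool_pos: [0.4673, 0.277, 0.2442]
eef_rot: [-0.0, 0.715, -0.699, 0.0]
ft_force: [-1.3, -0.7, -3.0]
finger_gap: 0.0331
```

```bash
python3 -c "
from fit import *
go(.4676,.2774,.0474,np.radians(-88.75))
"
```

```text
t 40.7 pos [0.4673 0.277  0.2442] yaw -88.7 j7 [-1.17  0.53  0.74  1.91 -0.46  0.88 -1.75] F [-1.3 -0.7 -3. ] gap 0.0331  -> shift [ -0.4  -0.3 142.8] turn 0.0 other -3.142
```

Emit:
{"op": "drive_tool", "data": {
  "commands": [
    [0,0,10,0],
    [-0.4,-0.3,26,0],
    [-0.4,-0.3,44,0],
    [-0.4,-0.3,62,0],
    [-0.4,-0.3,80,0],
    [-0.4,-0.3,96,0],
    [-0.4,-0.3,108,0],
    [-0.4,-0.3,116,0],
    [-0.4,-0.3,120,0],
    [-0.4,-0.3,120,0]
  ]
}}

```text
time: 41.95
tool_pos: [0.4677, 0.2775, 0.1243]
eef_rot: [-0.0, 0.715, -0.699, 0.0]
ft_force: [0.0, -0.1, -2.1]
finger_gap: 0.0337
```

Emit:
{"op": "drive_tool", "data": {
  "commands": [
    [0,0,4,0],
    [0,0,8,0],
    [0,0,11,0],
    [0,0,14,0],
    [0,0,17,0],
    [0,0,19,0],
    [0,0,21,0],
    [0,0,22,0],
    [0,0,22.5,0],
    [0,0,22.5,0]
  ]
}}

```text
time: 43.2
tool_pos: [0.4676, 0.2774, 0.1017]
eef_rot: [-0.0, 0.715, -0.699, 0.0]
ft_force: [0.1, 0.3, -2.8]
finger_gap: 0.0334
```

```bash
python3 -c "
from fit import *
go(.4676,.2774,.0474,np.radians(-88.75))
"
```

```text
t 43.2 pos [0.4676 0.2774 0.1017] yaw -88.7 j7 [-1.03  0.74  0.55  1.96 -0.65  0.62 -1.6 ] F [ 0.1  0.3 -2.8] gap 0.0334  -> shift [0.  0.  0.3] turn 0.0 other -3.142
```

Nudge down 0.5 mm, release, rise.

Emit:
{"op": "drive_tool", "data": {
  "commands": [
    [0,0,0.3,0],
    [0,0,0.5,0],
    [0,0,0.5,0],
    [0,0,0.5,0],
    [0,0,0.5,0],
    [0,0,0.5,0],
    [0,0,0.5,0],
    [0,0,0.5,0],
    [0,0,0.5,0],
    [0,0,0.5,0]
  ]
}}

```text
time: 44.45
tool_pos: [0.4677, 0.2775, 0.1014]
eef_rot: [-0.0, 0.715, -0.699, -0.0]
ft_force: [-1.9, -0.0, 5.6]
finger_gap: 0.0334
```

Emit:
{"op": "drive_tool", "data": {
  "commands": [
    [0,0,0,0],
    [0,0,0,0],
    [0,0,0,0],
    [0,0,0,0],
    [0,0,0,0],
    [0,0,0,0],
    [0,0,0,0],
    [0,0,0,0],
    [0,0,0,0],
    [0,0,0,0]
  ],
  "claw": 0.6
}}

```text
time: 45.7
tool_pos: [0.4676, 0.2774, 0.1012]
eef_rot: [-0.0, 0.715, -0.699, 0.0]
ft_force: [-0.4, 0.1, -0.3]
finger_gap: 0.0682
```

Emit:
{"op": "drive_tool", "data": {
  "commands": [
    [0,0,-5,0],
    [0,0,-15,0],
    [0,0,-30,0],
    [0,0,-50,0],
    [0,0,-70,0],
    [0,0,-90,0],
    [0,0,-110,0],
    [0,0,-125,0],
    [0,0,-132,0],
    [0,0,-132,0]
  ]
}}

```text
time: 46.95
tool_pos: [0.4676, 0.2776, 0.2334]
eef_rot: [-0.0, 0.715, -0.699, -0.0]
ft_force: [-0.1, 0.1, -0.4]
finger_gap: 0.0683
```

```bash
python3 -c "
from fit import *
go(.5826,.2345,.18,np.radians(91.25))
s=snap('side')
im=cv2.resize(s['color'][100:200,160:290,::-1],None,fx=6,fy=6,interpolation=cv2.INTER_CUBIC)
p=(.4676,.2771,np.radians(181.25))
for P in SC:
    for X in world(p,P): cv2.circle(im,tuple(int(a) for a in (proj(s,X)-[160,100]+.5)*6),2,(0,0,255),-1)
cv2.imwrite('pics/c7.png',im)
"
```

```text
t 47.0 pos [0.4676 0.2776 0.2334] yaw -88.7 j7 [-1.16  0.54  0.73  1.91 -0.47  0.86 -1.74] F [-0.1  0.1 -0.4] gap 0.0683  -> shift [  45.6 -114.    -0.6] turn 0.0 other -3.141
```

View pics/c7.png

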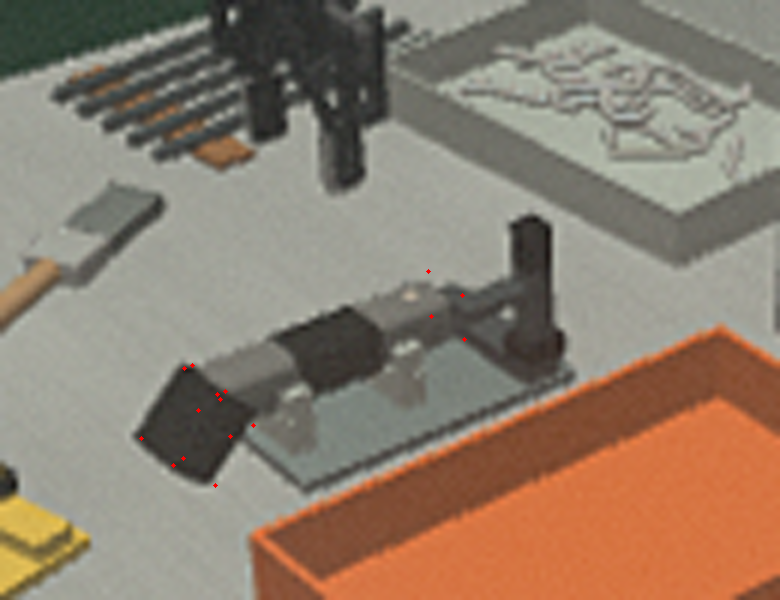

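Emit:
{"op": "drive_tool", "data": {
  "commands": [
    [4,-10,0,0],
    [12,-30,0,0],
    [22,-55,0,0],
    [32,-80,0,0],
    [40,-100,0,0],
    [45.5,-114.5,0,0],
    [45.5,-114.5,0,0],
    [45.5,-114.5,0,0],
    [45.5,-114.5,0,0],
    [45.5,-114.5,0,0]
  ],
  "claw": 0.3
}}

```text
time: 48.25
tool_pos: [0.5826, 0.235, 0.2333]
eef_rot: [-0.0, 0.715, -0.699, -0.0]
ft_force: [0.6, -0.8, 0.8]
finger_gap: 0.0557
```

```bash
python3 -c "
from fit import *
go(.5833,.2345,.0995,np.radians(91.25))"
```

```text
t 48.2 pos [0.5826 0.235  0.2333] yaw -88.7 j7 [-0.93  0.68  0.7   1.69 -0.51  0.97 -1.59] F [ 0.6 -0.8  0.8] gap 0.0557  -> shift [ 0.5 -0.7 79.8] turn 0.001 other -3.141
```

Emit:
{"op": "drive_tool", "data": {
  "commands": [
    [0.5,-0.7,15,0],
    [0.5,-0.7,30,0],
    [0.5,-0.7,45,0],
    [0.5,-0.7,60,0],
    [0.5,-0.7,72,0],
    [0.5,-0.7,78,0],
    [0.5,-0.7,79.5,0],
    [0.5,-0.7,79.5,0],
    [0.5,-0.7,79.5,0],
    [0.5,-0.7,79.5,0]
  ]
}}

```text
time: 49.5
tool_pos: [0.584, 0.2341, 0.1541]
eef_rot: [-0.0, 0.715, -0.699, 0.0]
ft_force: [0.3, -0.2, 0.4]
finger_gap: 0.0555
```

Emit:
{"op": "drive_tool", "data": {
  "commands": [
    [0,0,0,0],
    [0,0,0,0],
    [0,0,0,0],
    [0,0,0,0],
    [0,0,0,0],
    [0,0,0,0],
    [0,0,0,0],
    [0,0,0,0],
    [0,0,0,0],
    [0,0,0,0]
  ],
  "claw": -1,
  "newtons": 40
}}

```text
time: 50.75
tool_pos: [0.5838, 0.2345, 0.1539]
eef_rot: [-0.0, 0.715, -0.699, -0.0]
ft_force: [-0.3, 3.7, 5.6]
finger_gap: 0.0172
```

Emit:
{"op": "drive_tool", "data": {
  "commands": [
    [-3,0,0,0],
    [-8,0,0,0],
    [-14,0,0,0],
    [-20,0,0,0],
    [-26,0,0,0],
    [-32,0,0,0],
    [-37,0,0,0],
    [-40,0,0,0],
    [-42,0,0,0],
    [-42,0,0,0]
  ]
}}

```text
time: 52.0
tool_pos: [0.5833, 0.2742, 0.1539]
eef_rot: [0.001, 0.714, -0.7, 0.001]
ft_force: [-1.7, -1.0, 6.7]
finger_gap: 0.0174
```

Emit:
{"op": "drive_tool", "data": {
  "commands": [
    [-1,0,0,0],
    [-1.5,0,0,0],
    [-2,0,0,0],
    [-2.5,0,0,0],
    [-3,0,0,0],
    [-3.5,0,0,0],
    [-4,0,0,0],
    [-4,0,0,0],
    [-4,0,0,0],
    [-4,0,0,0]
  ]
}}

```text
time: 53.25
tool_pos: [0.5832, 0.2778, 0.1539]
eef_rot: [0.001, 0.714, -0.7, 0.001]
ft_force: [-1.1, -1.8, 6.6]
finger_gap: 0.0173
```

Emit:
{"op": "drive_tool", "data": {
  "commands": [
    [-0.5,0,0,0],
    [-1,0,0,0],
    [-1.5,0,0,0],
    [-2,0,0,0],
    [-2.5,0,0,0],
    [-3,0,0,0],
    [-3,0,0,0],
    [-3,0,0,0],
    [-3,0,0,0],
    [-3,0,0,0]
  ]
}}

```text
time: 54.5
tool_pos: [0.5832, 0.2799, 0.1539]
eef_rot: [0.001, 0.714, -0.7, 0.001]
ft_force: [-2.0, -4.1, 6.4]
finger_gap: 0.0174
```

Emit:
{"op": "drive_tool", "data": {
  "commands": [
    [-0.5,0,0,0],
    [-1,0,0,0],
    [-1.5,0,0,0],
    [-2,0,0,0],
    [-2.5,0,0,0],
    [-3,0,0,0],
    [-3,0,0,0],
    [-3,0,0,0],
    [-3,0,0,0],
    [-3,0,0,0]
  ]
}}

```text
time: 55.75
tool_pos: [0.5832, 0.2803, 0.1539]
eef_rot: [0.003, 0.713, -0.701, 0.002]
ft_force: [-2.3, -9.3, 9.0]
finger_gap: 0.017
```

Emit:
{"op": "drive_tool", "data": {
  "commands": [
    [0,0,0,0],
    [0,0,0,0],
    [0,0,0,0],
    [1,0,0,0],
    [3,0,0,0],
    [3,0,-20,0],
    [3,0,-45,0],
    [3,0,-70,0],
    [3,0,-85,0],
    [3,0,-90,0]
  ],
  "claw": 0.3
}}

```text
time: 57.0
tool_pos: [0.5831, 0.2831, 0.2452]
eef_rot: [-0.001, 0.715, -0.699, 0.0]
ft_force: [-1.0, 0.7, -0.2]
finger_gap: 0.0555
```

```bash
cat >> fit.py <<'E'
def gr(k,p):
    o=[-.023,-.0265,-.030,-.0335][k-1]; z=[.030,.034,.040,.045][k-1]
    return p[0]+np.cos(p[2])*o,p[1]+np.sin(p[2])*o,z,p[2]-np.pi/2
E
python3 -c "
from fit import *
cs={'side':snap('side'),'top':snap('top')}
r=brackets(cs,(1,2,4))
x,y,z,w=gr(4,(.6168,-.3202,1.714)); go(x,y,.18,w)
c=cs['top']; s=cs['side']
a=cv2.resize(s['color'][100:200,160:290,::-1],None,fx=4,fy=4); b=cv2.resize(c['color'][120:240,290:410,::-1],(400,400))
cv2.imwrite('pics/c8.png',np.hstack([a[:400,:400],b]))"
```

```text
1 [ 0.4484 -0.315   1.5821] 0.233 2
2 [ 0.449  -0.3133  1.4131] 0.036 2
4 [ 0.4494 -0.3125  1.0049] 0.304 2
1 [ 0.6613 -0.1308  1.6539] 0.031 1
2 [ 0.6599 -0.1301  1.4755] 0.21 1
4 [ 0.6815 -0.131   0.0722] 0.325 1
1 [ 0.6155 -0.3274  1.9607] 0.505 2
2 [ 0.6163 -0.3251  1.909 ] 0.357 2
4 [ 0.6173 -0.3197  1.7054] 0.034 2
t 57.2 pos [0.5822 0.2829 0.2429] yaw -88.7 j7 [-0.98  0.7   0.7   1.63 -0.51  1.01 -1.67] F [ 0.3  0.1 -0.3] gap 0.0555  -> shift [637.  -25.4   9.2] turn 1.45 other -1.692
```

View pics/c8.png

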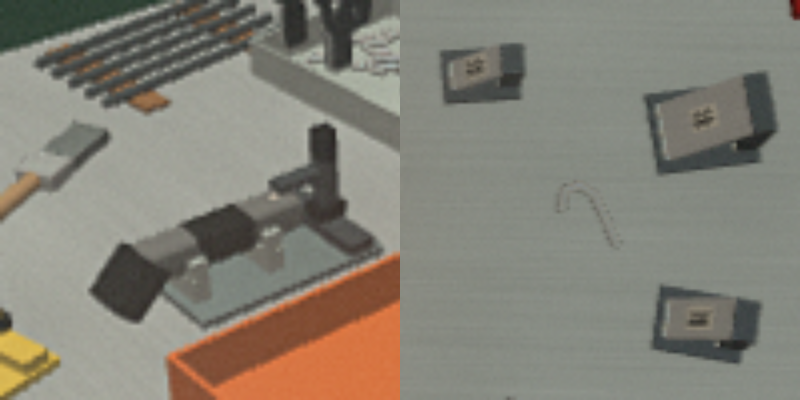

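```bash
python3 -c "
from fit import *
x,y,z,w=gr(1,(.6613,-.1308,1.6539)); print(x,y);go(x,y,.19,w)"
```

```text
0.663209185169518 -0.15372062416227997
t 57.2 pos [0.5822 0.2829 0.2429] yaw -88.7 j7 [-0.98  0.7   0.7   1.63 -0.51  1.01 -1.67] F [ 0.3  0.1 -0.3] gap 0.0555  -> shift [438.3 -71.4  -0.9] turn 1.51 other -1.632
```

Emit:
{"op": "drive_tool", "data": {
  "commands": [
    [12,0,0,-0.05],
    [40,0,0,-0.17],
    [85,0,0,-0.34],
    [135,-5,0,-0.5],
    [190,-15,0,-0.67],
    [250,-30,0,-0.84],
    [310,-45,0,-1.0],
    [370,-58,0,-1.17],
    [420,-68,0,-1.34],
    [438,-71,0,-1.5]
  ]
}}

```text
time: 58.45
tool_pos: [0.6624, -0.1585, 0.2427]
eef_rot: [0.001, 1.0, -0.025, -0.001]
ft_force: [-0.2, 0.3, 0.3]
finger_gap: 0.0558
```

Emit:
{"op": "drive_tool", "data": {
  "commands": [
    [0,0,0,-0.06],
    [0,0,0,-0.1],
    [0,0,0,-0.132],
    [0,0,0,-0.132],
    [0,0,0,-0.132],
    [0,0,0,-0.132],
    [0,0,0,-0.132],
    [0,0,0,-0.132],
    [0,0,0,-0.132],
    [0,0,0,-0.132]
  ]
}}

```text
time: 59.7
tool_pos: [0.6633, -0.1534, 0.2437]
eef_rot: [0.0, 0.999, 0.042, 0.0]
ft_force: [-0.3, -0.2, 0.8]
finger_gap: 0.0558
```

```bash
python3 -c "
from fit import *
s=snap('side');boxes=[b['rect'] for b in boxes_of('side','bracket1') if b['p']>.4]; print(np.round(boxes).tolist(), proj(s,(.661,-.131,.02)))
r=min(boxes,key=lambda r:np.hypot(*(np.array(r[:2])-proj(s,(.661,-.131,.02)))))
p,f=fit([(s,r)],br(1),[.661,-.131,1.654]); print(p,f)
x,y,z,w=gr(1,(.6613,-.1308,1.6539)); go(x,y,z,w)"
```

```text
[[332.0, 273.0, 33.0, 25.0], [380.0, 243.0, 40.0, 32.0], [340.0, 205.0, 26.0, 18.0]] [339.57342004 201.09749919]
[ 0.6603134  -0.13265133  1.66152398] 0.04734721289456012
t 59.8 pos [ 0.6632 -0.1535  0.2437] yaw 4.8 j7 [-0.04  0.67  0.31  1.51 -0.22  1.    0.41] F [-0.2  0.3  0.4] gap 0.0554  -> shift [-1.000e-01  3.000e-01  1.597e+02] turn -0.0 other 3.141
```

Emit:
{"op": "drive_tool", "data": {
  "commands": [
    [0,0.5,15,0],
    [0,0.5,40,0],
    [0,0.5,65,0],
    [0,0.5,90,0],
    [0,0.5,112,0],
    [0,0.5,132,0],
    [0,0.5,147,0],
    [0,0.5,156,0],
    [0,0.5,159,0],
    [0,0.5,159,0]
  ]
}}

```text
time: 61.05
tool_pos: [0.6636, -0.154, 0.0851]
eef_rot: [0.0, 0.999, 0.041, 0.0]
ft_force: [1.0, 0.0, -0.5]
finger_gap: 0.0555
```

Emit:
{"op": "drive_tool", "data": {
  "commands": [
    [0,0,0,0],
    [0,0,0,0],
    [0,0,0,0],
    [0,0,0,0],
    [0,0,0,0],
    [0,0,0,0],
    [0,0,0,0],
    [0,0,0,0],
    [0,0,0,0],
    [0,0,0,0]
  ],
  "claw": -1,
  "newtons": 60
}}

```text
time: 62.3
tool_pos: [0.664, -0.1541, 0.0856]
eef_rot: [0.0, 0.999, 0.041, 0.001]
ft_force: [0.0, -0.3, 5.9]
finger_gap: 0.0251
```

Emit:
{"op": "drive_tool", "data": {
  "commands": [
    [0,0,-5,0],
    [0,0,-12,0],
    [0,0,-22,0],
    [0,0,-35,0],
    [0,0,-50,0],
    [0,0,-65,0],
    [0,0,-80,0],
    [0,0,-92,0],
    [0,0,-99,0],
    [0,0,-100,0]
  ]
}}

```text
time: 63.55
tool_pos: [0.6634, -0.1539, 0.1851]
eef_rot: [0.0, 0.999, 0.042, 0.0]
ft_force: [0.7, 0.2, -2.9]
finger_gap: 0.025
```

```bash
python3 -c "
from fit import *
x,y,z,w=gr(1,(.60,.055,np.pi/2+.03)); go(x,y,z+.005,w)"
```

```text
t 63.5 pos [ 0.6634 -0.1539  0.1851] yaw 4.8 j7 [-0.03  0.74  0.29  1.54 -0.25  0.9   0.43] F [ 0.7  0.2 -2.9] gap 0.025  -> shift [ -47.1 -190.5   96.1] turn 0.053 other -3.089
```

Emit:
{"op": "drive_tool", "data": {
  "commands": [
    [-3,-10,0,0],
    [-8,-32,0,0.01],
    [-15,-60,0,0.02],
    [-23,-92,0,0.03],
    [-31,-124,0,0.04],
    [-38,-154,0,0.05],
    [-43,-176,5,0.053],
    [-46,-188,15,0.053],
    [-47,-190.5,30,0.053],
    [-47,-190.5,45,0.053]
  ]
}}

```text
time: 64.8
tool_pos: [0.6005, 0.031, 0.1383]
eef_rot: [0.0, 1.0, 0.014, -0.0]
ft_force: [-0.5, 0.0, -1.6]
finger_gap: 0.0253
```

Emit:
{"op": "drive_tool", "data": {
  "commands": [
    [0,0,10,0],
    [0,0,20,0],
    [0,0,28,0],
    [0,0,35,0],
    [0,0,40,0],
    [0,0,44,0],
    [0,0,47,0],
    [0,0,49,0],
    [0,0,49.5,0],
    [0,0,49.5,0]
  ]
}}

```text
time: 66.05
tool_pos: [0.6008, 0.032, 0.0906]
eef_rot: [-0.0, 1.0, 0.015, 0.0]
ft_force: [-1.2, 0.5, 3.4]
finger_gap: 0.0255
```

Contact felt (~+6 N); release and rise.

Emit:
{"op": "drive_tool", "data": {
  "commands": [
    [0,0,0,0],
    [0,0,0,0],
    [0,0,0,0],
    [0,0,0,0],
    [0,0,0,0],
    [0,0,-3,0],
    [0,0,-10,0],
    [0,0,-30,0],
    [0,0,-55,0],
    [0,0,-80,0]
  ],
  "claw": 0
}}

```text
time: 67.3
tool_pos: [0.601, 0.032, 0.1724]
eef_rot: [-0.0, 1.0, 0.015, 0.001]
ft_force: [1.1, -0.1, 0.6]
finger_gap: 0.0428
```

Emit:
{"op": "drive_tool", "data": {
  "commands": [
    [0,0,-20,0],
    [0,0,-45,0],
    [0,0,-65,0],
    [0,0,-70,0],
    [0,0,-70,0],
    [0,0,-70,0],
    [0,0,-70,0],
    [0,0,-70,0],
    [0,0,-70,0],
    [0,0,-70,0]
  ],
  "claw": 0.7
}}

```text
time: 68.55
tool_pos: [0.6006, 0.0321, 0.2401]
eef_rot: [0.0, 1.0, 0.015, -0.0]
ft_force: [-0.4, -0.0, -0.5]
finger_gap: 0.0727
```

```bash
python3 -c "
from fit import *
cs={'side':snap('side'),'top':snap('top')}
r=brackets(cs,(1,2,4))
x,y,z,w=gr(4,(.617,-.3200,1.710)); go(x,y,.19,w)"
```

```text
1 [ 0.613  -0.3279  1.9606] 0.506 2
2 [ 0.6165 -0.3247  1.938 ] 0.358 2
4 [ 0.6173 -0.3197  1.7116] 0.034 2
1 [ 0.4489 -0.3151  1.5832] 0.233 2
2 [ 0.4492 -0.3131  1.4221] 0.037 2
4 [ 0.4494 -0.3125  1.0124] 0.304 2
t 68.8 pos [0.6007 0.0321 0.2402] yaw 1.7 j7 [-0.37  0.54  0.33  1.74 -0.22  0.89  0.08] F [ 0.9  0.4 -0. ] gap 0.0725  -> shift [  9.4 385.7  -3.8] turn -0.109 other 3.032
```

Emit:
{"op": "drive_tool", "data": {
  "commands": [
    [0,12,0,0],
    [1,40,0,-0.01],
    [2,80,0,-0.02],
    [4,130,0,-0.04],
    [5,185,0,-0.06],
    [6,240,0,-0.08],
    [8,295,0,-0.1],
    [9,345,0,-0.109],
    [9.4,377,0,-0.109],
    [9.4,385.7,0,-0.109]
  ]
}}

```text
time: 70.0
tool_pos: [0.62, -0.3569, 0.2401]
eef_rot: [0.001, 0.998, 0.067, -0.0]
ft_force: [0.6, 0.6, 1.1]
finger_gap: 0.0729
```

Emit:
{"op": "drive_tool", "data": {
  "commands": [
    [0,0,0,0],
    [0,0,0,0],
    [0,0,0,0],
    [0,0,0,0],
    [0,0,0,0],
    [0,0,0,0],
    [0,0,5,0],
    [0,0,10,0],
    [0,0,15,0],
    [0,0,20,0]
  ]
}}

```text
time: 71.25
tool_pos: [0.6216, -0.3532, 0.2197]
eef_rot: [-0.0, 0.998, 0.069, -0.0]
ft_force: [0.1, 0.9, -0.4]
finger_gap: 0.0728
```

```bash
python3 -c "
from fit import *
s=snap('side'); p,f=fit([(s,[379,245,42,31])],br(4),[.617,-.32,1.71]); print(p,f)
x,y,z,w=gr(4,(.6170,-.3200,1.712)); go(x,y,z,w)"
```

```text
[ 0.61639314 -0.32076954  1.71614147] 0.019391830949619937
t 71.3 pos [ 0.6213 -0.3529  0.2189] yaw 8.0 j7 [ 0.26  0.75  0.32  1.42 -0.25  1.01  0.77] F [-0.   0.6 -0.7] gap 0.0725  -> shift [  0.5   0.4 119.9] turn -0.002 other 3.139
```

Emit:
{"op": "drive_tool", "data": {
  "commands": [
    [0.5,0.4,10,0],
    [0.5,0.4,26,0],
    [0.5,0.4,44,0],
    [0.5,0.4,62,0],
    [0.5,0.4,80,0],
    [0.5,0.4,96,0],
    [0.5,0.4,109,0],
    [0.5,0.4,117,0],
    [0.5,0.4,119.5,0],
    [0.5,0.4,119.5,0]
  ]
}}

```text
time: 72.55
tool_pos: [0.6224, -0.3537, 0.1011]
eef_rot: [0.0, 0.998, 0.069, 0.0]
ft_force: [-0.2, 0.3, 0.2]
finger_gap: 0.0722
```

Emit:
{"op": "drive_tool", "data": {
  "commands": [
    [0,0,0,0],
    [0,0,0,0],
    [0,0,0,0],
    [0,0,0,0],
    [0,0,0,0],
    [0,0,0,0],
    [0,0,0,0],
    [0,0,0,0],
    [0,0,0,0],
    [0,0,0,0]
  ],
  "claw": -1,
  "newtons": 70
}}

```text
time: 73.8
tool_pos: [0.6232, -0.354, 0.1019]
eef_rot: [0.001, 0.998, 0.069, 0.001]
ft_force: [2.0, -0.3, 5.6]
finger_gap: 0.0492
```

Emit:
{"op": "drive_tool", "data": {
  "commands": [
    [0,0,-5,0],
    [0,0,-12,0],
    [0,0,-22,0],
    [0,0,-35,0],
    [0,0,-50,0],
    [0,0,-65,0],
    [0,0,-80,0],
    [0,0,-92,0],
    [0,0,-99,0],
    [0,0,-100,0]
  ]
}}

```text
time: 75.05
tool_pos: [0.6223, -0.3536, 0.2012]
eef_rot: [0.0, 0.998, 0.069, 0.0]
ft_force: [0.6, 1.0, -5.8]
finger_gap: 0.049
```

```bash
python3 -c "
from fit import *
x,y,z,w=gr(4,(.415,.055,np.pi/2+.03)); go(x,y,z+.005,w)"
```

```text
t 75.0 pos [ 0.6223 -0.3536  0.2012] yaw 8.0 j7 [ 0.26  0.77  0.31  1.43 -0.26  0.98  0.78] F [ 0.6  1.  -5.8] gap 0.049  -> shift [-152.4 -400.1   97. ] turn 0.109 other -3.033
```

Emit:
{"op": "drive_tool", "data": {
  "commands": [
    [-4,-12,0,0.005],
    [-14,-38,0,0.015],
    [-30,-78,0,0.03],
    [-48,-126,0,0.045],
    [-68,-178,0,0.06],
    [-88,-232,0,0.075],
    [-108,-285,0,0.09],
    [-128,-336,0,0.1],
    [-145,-380,0,0.109],
    [-152,-400,0,0.109]
  ]
}}

```text
time: 76.3
tool_pos: [0.4135, 0.0243, 0.2004]
eef_rot: [-0.001, 1.0, 0.017, -0.001]
ft_force: [-0.1, -0.8, -5.5]
finger_gap: 0.0491
```

```bash
python3 -c "
from fit import *
x,y,z,w=gr(4,(.415,.055,np.pi/2+.03)); go(x,y,z+.005,w)"
```

```text
t 76.3 pos [0.4135 0.0243 0.2004] yaw 1.9 j7 [-0.46  0.33  0.34  2.23 -0.19  0.61  0.05] F [-0.1 -0.8 -5.5] gap 0.0491  -> shift [ 2.6  2.9 96.4] turn 0.004 other -3.138
```

Emit:
{"op": "drive_tool", "data": {
  "commands": [
    [4,1,12,0],
    [8,1,26,0],
    [10,1,40,0],
    [10,1,53,0],
    [10,1,65,0],
    [10,1,75,0],
    [10,1,84,0],
    [10,1,90,0],
    [10,1,94,0],
    [10,1,95,0]
  ]
}}

```text
time: 77.55
tool_pos: [0.4263, 0.0208, 0.1067]
eef_rot: [-0.0, 1.0, 0.015, -0.0]
ft_force: [-9.1, 0.1, 31.0]
finger_gap: 0.0488
```

Emit:
{"op": "drive_tool", "data": {
  "commands": [
    [0,0,0.5,0],
    [0,0,1,0],
    [0,0,1,0],
    [0,0,1,0],
    [0,0,1,0],
    [0,0,1,0],
    [0,0,1,0],
    [0,0,1,0],
    [0,0,1,0],
    [0,0,1,0]
  ]
}}

```text
time: 78.8
tool_pos: [0.4262, 0.0208, 0.1067]
eef_rot: [-0.001, 1.0, 0.015, 0.0]
ft_force: [-9.8, -1.4, 34.9]
finger_gap: 0.049
```

Emit:
{"op": "drive_tool", "data": {
  "commands": [
    [0,0,-1.5,0],
    [0,0,-1.5,0],
    [0,0,-1.5,0],
    [0,0,-1.5,0],
    [0,0,-1.5,0],
    [0,0,-4,0],
    [0,0,-12,0],
    [0,0,-30,0],
    [0,0,-55,0],
    [0,0,-80,0]
  ],
  "claw": 0.45
}}

```text
time: 80.05
tool_pos: [0.4262, 0.0208, 0.1859]
eef_rot: [-0.0, 1.0, 0.015, 0.0]
ft_force: [0.9, -0.2, 0.3]
finger_gap: 0.0618
```

Emit:
{"op": "drive_tool", "data": {
  "commands": [
    [0,0,-20,0],
    [0,0,-40,0],
    [0,0,-50,0],
    [0,0,-50,0],
    [0,0,-50,0],
    [0,0,-50,0],
    [0,0,-50,0],
    [0,0,-50,0],
    [0,0,-50,0],
    [0,0,-50,0]
  ]
}}

```text
time: 81.3
tool_pos: [0.4262, 0.0208, 0.2347]
eef_rot: [0.0, 1.0, 0.015, -0.0]
ft_force: [-0.7, 0.1, -0.5]
finger_gap: 0.0619
```

```bash
python3 -c "
from fit import *
cs={'side':snap('side'),'top':snap('top')}
r=brackets(cs,(2,))
x,y,z,w=gr(2,(.449,-.3133,1.420)); go(x,y,.14,w)
cv2.imwrite('pics/c9.png',cv2.resize(cs['side']['color'][120:320,160:420,::-1],None,fx=3,fy=3))"
```

```text
2 [ 0.449  -0.3133  1.4135] 0.036 2
t 81.5 pos [0.4262 0.0209 0.2347] yaw 1.7 j7 [-0.48  0.28  0.38  2.18 -0.15  0.71  0.03] F [ 0.2  0.8 -1.5] gap 0.062  -> shift [  7.9 360.8  40.7] turn 0.181 other -2.961
```

View pics/c9.png

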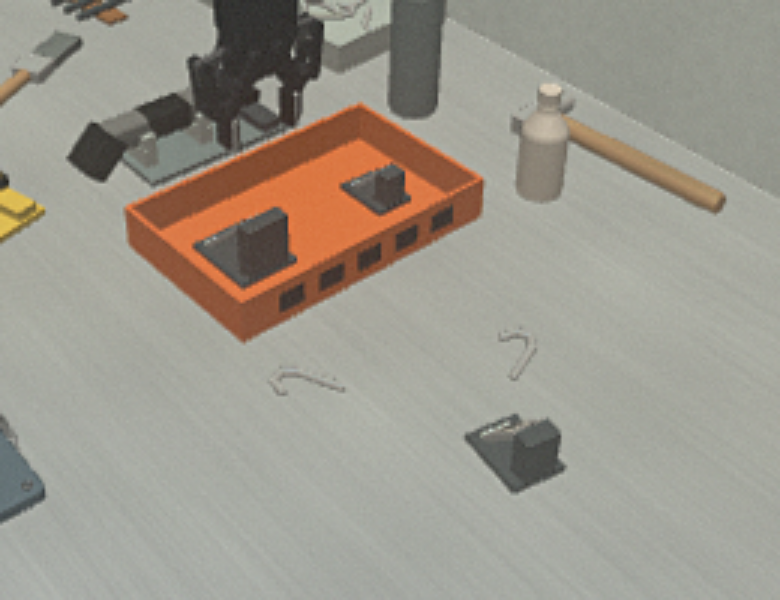

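Emit:
{"op": "drive_tool", "data": {
  "commands": [
    [0,12,0,0.01],
    [1,38,0,0.03],
    [2,78,0,0.05],
    [3,124,0,0.08],
    [4,174,5,0.1],
    [5,226,10,0.13],
    [6,276,20,0.15],
    [7,322,30,0.17],
    [8,352,38,0.181],
    [8,361,40,0.181]
  ]
}}

```text
time: 82.75
tool_pos: [0.4437, -0.3424, 0.1942]
eef_rot: [0.001, 0.997, -0.077, -0.001]
ft_force: [-0.4, -0.1, -0.5]
finger_gap: 0.0616
```

Emit:
{"op": "drive_tool", "data": {
  "commands": [
    [0,0,0,0],
    [0,0,0,0],
    [0,0,0,0],
    [0,0,0,0],
    [0,0,0,0],
    [0,0,0,0],
    [0,0,0,0],
    [0,0,0,0],
    [0,0,0,0],
    [0,0,0,0]
  ]
}}

```text
time: 84.0
tool_pos: [0.4451, -0.3397, 0.1947]
eef_rot: [0.0, 0.997, -0.075, 0.0]
ft_force: [0.3, 0.2, -0.2]
finger_gap: 0.0619
```

```bash
python3 -c "
from fit import *
x,y,z,w=gr(2,(.449,-.3133,1.418)); go(x,y,z,w)
s=snap('side');print(np.round([b['rect'] for b in boxes_of('side','bracket2')]).tolist())"
```

```text
t 84.0 pos [ 0.4451 -0.3397  0.1947] yaw -8.7 j7 [ 0.24  0.57  0.45  1.88 -0.34  0.77  0.72] F [ 0.3  0.2 -0.2] gap 0.0619  -> shift [ -0.2  -0.2 106.7] turn 0.002 other -3.14
[[331.0, 272.0, 29.0, 23.0], [241.0, 204.0, 35.0, 25.0], [286.0, 182.0, 23.0, 14.0]]
```

Emit:
{"op": "drive_tool", "data": {
  "commands": [
    [0,0,10,0],
    [0,0,26,0],
    [0,0,42,0],
    [0,0,58,0],
    [0,0,74,0],
    [0,0,88,0],
    [0,0,98,0],
    [0,0,104,0],
    [0,0,106.5,0],
    [0,0,106.5,0]
  ]
}}

```text
time: 85.35
tool_pos: [0.4452, -0.3399, 0.0884]
eef_rot: [0.0, 0.997, -0.075, 0.0]
ft_force: [-1.6, 0.5, 1.4]
finger_gap: 0.062
```

Emit:
{"op": "drive_tool", "data": {
  "commands": [
    [0,0,0,0],
    [0,0,0,0],
    [0,0,0,0],
    [0,0,0,0],
    [0,0,0,0],
    [0,0,0,0],
    [0,0,0,0],
    [0,0,0,0],
    [0,0,0,0],
    [0,0,0,0]
  ],
  "claw": -1,
  "newtons": 60
}}

```text
time: 86.6
tool_pos: [0.4455, -0.3401, 0.0888]
eef_rot: [0.0, 0.997, -0.075, 0.001]
ft_force: [0.4, -0.1, 5.4]
finger_gap: 0.0332
```

Emit:
{"op": "drive_tool", "data": {
  "commands": [
    [0,0,-5,0],
    [0,0,-12,0],
    [0,0,-22,0],
    [0,0,-35,0],
    [0,0,-50,0],
    [0,0,-65,0],
    [0,0,-85,0],
    [0,0,-105,0],
    [0,0,-118,0],
    [0,0,-120,0]
  ]
}}

```text
time: 87.85
tool_pos: [0.4455, -0.34, 0.2092]
eef_rot: [0.0, 0.997, -0.075, 0.001]
ft_force: [0.1, -0.1, -2.0]
finger_gap: 0.0334
```

```bash
python3 -c "
from fit import *
x,y,z,w=gr(2,(.517,.055,np.pi/2+.03)); go(x,y,z+.005,w)"
```

```text
t 87.8 pos [ 0.4455 -0.34    0.2092] yaw -8.6 j7 [ 0.22  0.54  0.46  1.88 -0.33  0.79  0.71] F [ 0.1 -0.1 -2. ] gap 0.0334  -> shift [  16.  -375.2  116.1] turn -0.181 other 2.961
```

Emit:
{"op": "drive_tool", "data": {
  "commands": [
    [0,-12,0,-0.005],
    [2,-38,0,-0.02],
    [4,-78,0,-0.04],
    [6,-124,0,-0.06],
    [8,-174,0,-0.09],
    [10,-226,0,-0.12],
    [12,-276,0,-0.14],
    [14,-322,0,-0.16],
    [16,-362,0,-0.181],
    [16,-375,0,-0.181]
  ]
}}

```text
time: 89.1
tool_pos: [0.5168, 0.0325, 0.2073]
eef_rot: [-0.001, 1.0, 0.018, -0.001]
ft_force: [-0.6, -1.2, -1.9]
finger_gap: 0.0333
```

```bash
python3 -c "
from fit import *
x,y,z,w=gr(2,(.517,.055,np.pi/2+.03)); go(x,y,z+.005,w)"
```

```text
t 89.1 pos [0.5168 0.0325 0.2073] yaw 2.0 j7 [-0.46  0.47  0.39  1.98 -0.26  0.74  0.13] F [-0.6 -1.2 -1.9] gap 0.0333  -> shift [  1.1   4.2 114.3] turn 0.005 other -3.136
```

Emit:
{"op": "drive_tool", "data": {
  "commands": [
    [0,0,12,0],
    [0,0,30,0],
    [0,0,48,0],
    [0,0,64,0],
    [0,0,78,0],
    [0,0,90,0],
    [0,0,100,0],
    [0,0,107,0],
    [0,0,111,0],
    [0,0,112,0]
  ]
}}

```text
time: 90.35
tool_pos: [0.5174, 0.0286, 0.0961]
eef_rot: [-0.0, 1.0, 0.015, 0.0]
ft_force: [0.3, -0.8, -3.0]
finger_gap: 0.0332
```

Emit:
{"op": "drive_tool", "data": {
  "commands": [
    [0,0,0.5,0],
    [0,0,1,0],
    [0,0,1.5,0],
    [0,0,2,0],
    [0,0,2.3,0],
    [0,0,2.3,0],
    [0,0,2.3,0],
    [0,0,2.3,0],
    [0,0,2.3,0],
    [0,0,2.3,0]
  ]
}}

```text
time: 91.6
tool_pos: [0.5173, 0.0286, 0.0939]
eef_rot: [0.0, 1.0, 0.015, 0.0]
ft_force: [0.5, -0.2, -1.8]
finger_gap: 0.0332
```

Not quite touching; lower a touch more, release, rise and retreat.

Emit:
{"op": "drive_tool", "data": {
  "commands": [
    [0,0,0.3,0],
    [0,0,0.6,0],
    [0,0,0.8,0],
    [0,0,0.8,0],
    [0,0,0.8,0],
    [0,0,0.8,0],
    [0,0,0.8,0],
    [0,0,0.8,0],
    [0,0,0.8,0],
    [0,0,0.8,0]
  ]
}}

```text
time: 92.85
tool_pos: [0.5173, 0.0285, 0.0938]
eef_rot: [-0.0, 1.0, 0.015, 0.0]
ft_force: [-3.2, 0.2, 8.7]
finger_gap: 0.0332
```

Emit:
{"op": "drive_tool", "data": {
  "commands": [
    [0,0,0,0],
    [0,0,0,0],
    [0,0,0,0],
    [0,0,0,0],
    [0,0,0,0],
    [0,0,-3,0],
    [0,0,-10,0],
    [0,0,-30,0],
    [0,0,-55,0],
    [0,0,-80,0]
  ],
  "claw": 0.1
}}

```text
time: 94.1
tool_pos: [0.5173, 0.0286, 0.1743]
eef_rot: [-0.0, 1.0, 0.015, 0.0]
ft_force: [-0.1, 0.2, -1.7]
finger_gap: 0.0474
```

Emit:
{"op": "drive_tool", "data": {
  "commands": [
    [0,0,-25,0],
    [0,5,-55,0],
    [0,30,-85,0],
    [0,70,-105,0],
    [0,110,-110,0],
    [0,150,-110,0],
    [0,190,-110,0],
    [0,220,-110,0],
    [0,240,-110,0],
    [0,240,-110,0]
  ]
}}

```text
time: 95.35
tool_pos: [0.524, -0.2129, 0.2836]
eef_rot: [0.0, 1.0, 0.013, 0.0]
ft_force: [-0.0, -0.4, -0.7]
finger_gap: 0.0468
```

```bash
python3 -c "
from fit import *
cs={'side':snap('side'),'top':snap('top')}
a=cv2.resize(cs['side']['color'][100:250,160:370,::-1],None,fx=3,fy=3);b=cv2.resize(cs['top']['color'][90:265,130:310,::-1],None,fx=2,fy=2)
im=np.zeros((450,800,3),np.uint8); im[:450,:440]=a[:450,:440]; im[:350,440:800]=b[:350]; cv2.imwrite('pics/c10.png',im)
print(observe()['tool_pos'],observe()['ft_force'])"
```

```text
[ 0.52448203 -0.21037524  0.28320048] [ 0.04074004  0.594576   -0.28614993]
```

View pics/c10.png

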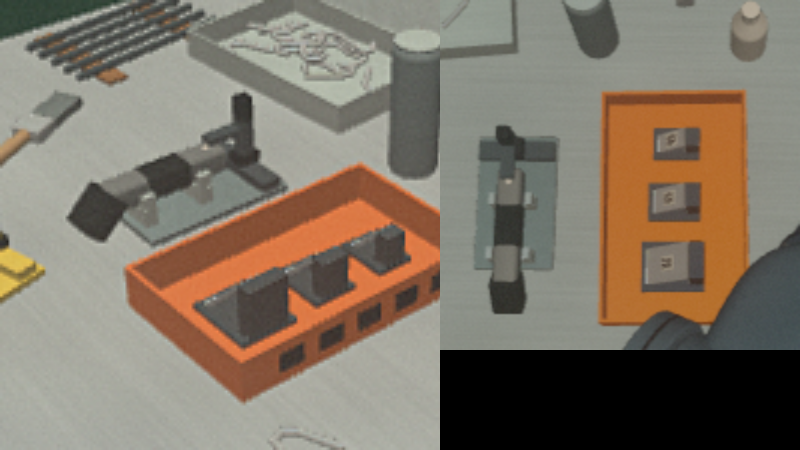

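```bash
python3 -c "
from workcell import *
print(hand_in())"
```

```text
the job is handed in; nothing more can be done
None
```

The job is handed in at about 95 s of robot time. Brackets 1, 2 and 4 were present, and hand-in gave no verdict.

- **Lock and scanner:** I slid the lock to its open end stop, where the force rose to 11 N. I took the scanner and later laid it back within about 1 mm of where it was gripped. I then slid the lock to its shut stop, where the force rose to 9 N.
- **Readings:** I read the brackets in the order 1, 2, 4 with the window about 10 cm off the label, holding each for at least 2.5 s. The arm aimed to within about 2 mm by my pose fits. There is no read-out, so the readings themselves are not confirmed.
- **Knocked bracket:** Bracket 1 was found shifted about 3 cm. It was still in place at the end of its own reading, so that reading stands. I located it again before picking it up.
- **Brackets in the crate:** All three were put down one after another.
- **Last pictures:** They show the three brackets standing on their bases on the crate floor and the scanner in its rest with the tongue over its tail. The spray can and oil bottle look undisturbed, and the arm is clear of everything.
- **Odd point:** Bracket 4 was set down with about 31–35 N at the wrist, firmer than planned but under the limits.

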